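# Load the autosampler deck and roll the vial caps home

## Robot

A 6-joint arm with a two-finger parallel gripper is mounted at the origin on the work surface. World frame = base frame: x ahead of the robot, y to its left, z up, the work surface at z = 0. Lengths are in m, angles in rad, forces in N, time in s.
With the tool pointing down it reaches from about 0.275 to 0.75 m from the base axis. Payload 10.2 kg.
Tool frame: the origin (TCP) lies midway between the tips of the shut fingers; the grasp point (between the pads) lies r.pinch_z behind it (r.pinch_z is the distance from the TCP to the grasp point, in m); z points along the fingers, y is the line along which they close (so a half turn about z gives the same grasp; the last joint's range is limited). The gripper opens to 88 mm and grips with 3 to 60 N. Pads are 18 mm wide; open, the fingers measure 123 mm over their backs; the gripper's body (75 mm by 187 mm) begins 45 mm behind the grasp point.
Start: joints at [1.082, 0.313, 1.498, -0, 1.331, -0.223], TCP at [0.138, 0.507, 0.239] pointing down, gripper open.
Joint ranges: [-2.94, 2.94], [-0.97, 2.17], [0.19, 2.56], [-1.23, 4.37], [0.02, 3.11], [-2.88, 2.88]. Speed limits (rad/s): [2.39, 2.39, 3.01, 3.14, 3.14, 3.14].

## Interface

Orientations are given as a unit quaternion [w, x, y, z].
In Python, from plant import observe, get_image, job_done, r gives the robot as it stands. The module is installed in compiled form; this text tells all that it offers.
- The arm moves only by the tool servo_tool, never from a script. Its argument "moves" is a list of rows, each a list of 3 entries, a list of its own where there are three numbers: the shift along the tool's x, y, z in mm, then the turn, a rotation vector about the tool's x, y, z in degrees, then the finger opening in mm, from 0 to 88.1. A call has 1 to 12 rows; each row shifts and turns the commanded pose from where the row before left it, along the tool's axes as they then stand; what a row does not reach is not made up. A row lasts 1/12 s, in which the tool goes at most 41.7 mm and 7.16 degrees, less where a joint would pass 70% of its speed; a pose out of reach is approached as far as the arm can. A call is refused whole if a number of a shift passes 41.7 or a number of a turn 7.16, either way. A call with a gripper value outside its range is refused whole. The fingers move at their own pace and stop on an object; "grip_force" is the grip in N (left out, the last holds). Time passes only in rows, so rows that do not move let the fingers close. It gives the time, the measured TCP pose, the force, the opening and the grip force at its end, in the units of the state.
- observe(): the state, without advancing time (a new reading comes with each control period).
- get_image(name): name is "scene" or "top" or "wrist"; returns a dict with "frame" (480x640x3 uint8, blue, green, red), "vertical_fov" (degrees; the focal length in pixels is half the picture's height over the tangent of half this angle, whatever the lens; pixels are square), "cx", "cy" (the principal point, pixels), "dist_coeffs" ([k1, k2, p1, p2, k3] as OpenCV has them; the pictures are not rectified), "R" (3x3) and "t" (3): a world point X has camera coordinates R X + t; the wrist camera has in their place "hand_eye" (4x4, takes a point from camera to tool coordinates, whose origin is the TCP and whose axes are the flange's). Camera axes: x right, y down, z forward; pixel columns grow to the right and rows downward; lengths in m; the calibration is good to about 2 mm. A picture is of the moment at which its call begins: read the wrist's pose just before it. There is no depth.
- job_done(): hands the job in; it is judged then, once.
The state is a dict: "time": time; "joints": joint angles; "qvel": joint speeds; "effort": joint torques, N m; "eef_pos": TCP position; "tool_rot": TCP orientation; "wrist_force": force on the tool from outside, world axes, zero at the start; "wrist_torque": the same for the moment, N m; "width": opening from 0.0 (shut) to 1.0 (fully open); "gripper_force": force on a finger pad.
Only numpy, scipy, OpenCV 4.12 (cv2) and the standard library are available. Lean on these libraries where they do the work, as an engineer would, in place of code of your own. Each camera call takes 0.05 s, during which the arm holds its last target. There are 200 camera calls.

## Task

Stand all the vial racks on the autosampler deck, lengthwise towards the far rail, and push them square and flush into the corner, side by side without gaps: ends against the far rail, the first against the right-hand rail. Only then draw the hand roller from its holder and roll it slowly along each rack's caps, a few seconds a stroke, pressing steadily but within its spring's travel, until every cap is fully home; press no cap home before the roller is out. Hang the roller back in its holder, leave the racks flush in the corner, and leave the bottle and the jar alone.

Things in the scene. Friction and masses are not known exactly. Their poses are not given: they have to be found in the camera images.
- corner (a point): inner corner of the autosampler deck, at the level of the deck's top (20 mm above the bench), where the inner faces of the far rail (x = 0 here) and of the right-hand rail (y = 0 here) meet. Its x axis points away from the robot, towards the far rail; y to the left, along the far rail; z up. The deck is fixed, turned by up to 9 degrees.
- deck: autosampler deck; axes as the corner's; seen from the corner the plate spans x -195 to +40, y -20 to +255 mm. Far rail grey, 40 thick, 54 above the deck top; right rail aluminium, 10 thick, 44 above it. Behind the far rail a parked white probe carriage (36 x 55, 105 above the deck top) at x 60, y 210, its arm going left to y 295. Origin under the plate, at x -85, y +125, z -20 of the corner.
- rack_a: white vial rack (may be absent: 3 or 4 are there), 104 mm long (x) x 34 wide (y) x 44 high, 0.2 to 0.35 kg, three blue caps on top, ends alike; origin at the centre of its underside, z up. Flush in the corner the racks lie side by side along the corner's x: origins at x = -52 mm, z = 0 of the corner and y = 17, 51, 85 (and 119) mm, in any order.
- rack_b: white vial rack (may be absent: 3 or 4 are there), 104 mm long (x) x 34 wide (y) x 44 high, 0.2 to 0.35 kg, three blue caps on top, ends alike; origin at the centre of its underside, z up. Flush in the corner the racks lie side by side along the corner's x: origins at x = -52 mm, z = 0 of the corner and y = 17, 51, 85 (and 119) mm, in any order.
- rack_c: white vial rack (may be absent: 3 or 4 are there), 104 mm long (x) x 34 wide (y) x 44 high, 0.2 to 0.35 kg, three blue caps on top, ends alike; origin at the centre of its underside, z up. Flush in the corner the racks lie side by side along the corner's x: origins at x = -52 mm, z = 0 of the corner and y = 17, 51, 85 (and 119) mm, in any order.
- rack_d: white vial rack (may be absent: 3 or 4 are there), 104 mm long (x) x 34 wide (y) x 44 high, 0.2 to 0.35 kg, three blue caps on top, ends alike; origin at the centre of its underside, z up. Flush in the corner the racks lie side by side along the corner's x: origins at x = -52 mm, z = 0 of the corner and y = 17, 51, 85 (and 119) mm, in any order.
- cap_a1 (a joint): how far cap 1 of rack_a is pushed in, m: 0 = 4 mm proud, 0.004 = home; yields at 4 N and stays. Cap 27 mm across, at x = -34 mm of the rack; its top is 52 mm above the rack's underside when proud, 48 when home.
- cap_a2 (a joint): how far cap 2 of rack_a is pushed in, m: 0 = 4 mm proud, 0.004 = home; yields at 4 N and stays. Cap 27 mm across, at x = 0 mm of the rack; its top is 52 mm above the rack's underside when proud, 48 when home.
- cap_a3 (a joint): how far cap 3 of rack_a is pushed in, m: 0 = 4 mm proud, 0.004 = home; yields at 4 N and stays. Cap 27 mm across, at x = 34 mm of the rack; its top is 52 mm above the rack's underside when proud, 48 when home.
- cap_b1 (a joint): how far cap 1 of rack_b is pushed in, m: 0 = 4 mm proud, 0.004 = home; yields at 4 N and stays. Cap 27 mm across, at x = -34 mm of the rack; its top is 52 mm above the rack's underside when proud, 48 when home.
- cap_b2 (a joint): how far cap 2 of rack_b is pushed in, m: 0 = 4 mm proud, 0.004 = home; yields at 4 N and stays. Cap 27 mm across, at x = 0 mm of the rack; its top is 52 mm above the rack's underside when proud, 48 when home.
- cap_b3 (a joint): how far cap 3 of rack_b is pushed in, m: 0 = 4 mm proud, 0.004 = home; yields at 4 N and stays. Cap 27 mm across, at x = 34 mm of the rack; its top is 52 mm above the rack's underside when proud, 48 when home.
- cap_c1 (a joint): how far cap 1 of rack_c is pushed in, m: 0 = 4 mm proud, 0.004 = home; yields at 4 N and stays. Cap 27 mm across, at x = -34 mm of the rack; its top is 52 mm above the rack's underside when proud, 48 when home.
- cap_c2 (a joint): how far cap 2 of rack_c is pushed in, m: 0 = 4 mm proud, 0.004 = home; yields at 4 N and stays. Cap 27 mm across, at x = 0 mm of the rack; its top is 52 mm above the rack's underside when proud, 48 when home.
- cap_c3 (a joint): how far cap 3 of rack_c is pushed in, m: 0 = 4 mm proud, 0.004 = home; yields at 4 N and stays. Cap 27 mm across, at x = 34 mm of the rack; its top is 52 mm above the rack's underside when proud, 48 when home.
- cap_d1 (a joint): how far cap 1 of rack_d is pushed in, m: 0 = 4 mm proud, 0.004 = home; yields at 4 N and stays. Cap 27 mm across, at x = -34 mm of the rack; its top is 52 mm above the rack's underside when proud, 48 when home.
- cap_d2 (a joint): how far cap 2 of rack_d is pushed in, m: 0 = 4 mm proud, 0.004 = home; yields at 4 N and stays. Cap 27 mm across, at x = 0 mm of the rack; its top is 52 mm above the rack's underside when proud, 48 when home.
- cap_d3 (a joint): how far cap 3 of rack_d is pushed in, m: 0 = 4 mm proud, 0.004 = home; yields at 4 N and stays. Cap 27 mm across, at x = 34 mm of the rack; its top is 52 mm above the rack's underside when proud, 48 when home.
- roller: hand roller, 0.2 kg, upright: orange handle 22 x 22 mm, sides along the body's x and y, from z = 6 to 90 mm, on a black guard plate 58 (x) x 60 (y) x 6 mm; origin at the centre of the guard's underside, z up the handle. Below it a sprung fork, 36 mm wide, with a rubber wheel 34 mm in diameter, 26 wide, axle along y: it rolls along x, either way.
- wheel: the roller's rubber wheel, 34 mm in diameter; origin at its centre, 45 mm below the roller's origin less the compression of the spring, so its foot is 62 mm below the roller's origin when free. It spins about y.
- press (a joint): compression of the roller's spring, m: 0 = free, 0.010 = bottomed. It begins to give at 5 N and pushes with 13 N at 10 mm; beyond that it is rigid.
- holder: blue upright open box fixed on a dark plate 90 x 90 x 6 mm: outside 62 (x) x 64 (y) mm, rim 72 mm above the bench, pocket 42 (x) x 44 (y) mm. Origin at the centre of its underside, z up. The roller hangs in it by its guard, axes along the holder's (either way round), roller origin 72 mm above the holder's.
- acid_bottle: amber bottle, 64 mm diameter, 150 mm high, origin at the centre of its underside; leave it alone.
- std_jar: small jar with a red lid, 56 mm diameter, 75 mm high, origin at the centre of its underside; leave it alone.

How it is judged:
By the outcome, as a careful person would: the job done as asked, in the order asked, and still so for the second after the job is handed in, with the robot touching nothing.
Of rack_a, rack_b, rack_c, rack_d only 3 to 4 are there at a start; the rules pass over those that are not, and their reading is None.
At some moment in a run one of rack_a, rack_b, rack_c, rack_d may be knocked a few centimetres aside while the robot is not near it.
It also fails if it takes over 210 s, if anything falls off the work surface, if the arm or the gripper's body presses on something with over 40 N, if the wrist force passes 120 N, or if a joint passes its speed limit or range.

## Working session

There is one attempt and no reset: what is moved stays moved. The work goes in short steps, Python scripts to look and compute and a tool call to move; the robot and the scene stay as the last step left them, time stands still between calls to the robot, and variables do not carry over. Pictures are saved under pics/ and viewed, at most 14 in all, crops included, and the job is handed in when it is done.

Besides the shell and the picture viewer there is one more tool, called after ">>>" by a JSON object that holds its "op" and its "data", one argument or row to a line. servo_tool: Moves the arm, as the interface text tells. Its arguments: {"type":"object","properties":{"moves":{"type":"array"},"grip_force":{"type":"number"}},"required":["moves"]}

```bash
ls; mkdir -p pics; python3 - <<'E'
from plant import observe,get_image,r
import cv2
o=observe();print(o, r.pinch_z)
for n in ("top","scene"):
    g=get_image(n);cv2.imwrite(f"pics/{n}0.png",g["frame"]);print({k:v for k,v in g.items() if k!="frame"})
g=get_image("wrist");print({k:v for k,v in g.items() if k!="frame"})
E
```

```text
pics
{'time': 0.0, 'joints': array([ 1.08161624e+00,  3.13458797e-01,  1.49845652e+00,  5.32629345e-06,
        1.33100425e+00, -2.23372547e-01]), 'qvel': array([ 0.00170036, -0.00055564,  0.00035395, -0.00078428, -0.00036529,
       -0.00060186]), 'effort': array([ 1.69456685e-03, -4.02211404e+01, -2.52273005e+01,  6.94861240e-02,
        3.52412334e-02, -7.19019272e-05]), 'eef_pos': array([0.13778505, 0.50633224, 0.23814925]), 'tool_rot': array([-2.33830103e-04,  1.32513460e-01,  9.91180984e-01, -6.20893690e-04]), 'wrist_force': array([ 0.34465502, -0.90735689,  0.19522108]), 'wrist_torque': array([ 0.07175441, -0.03854043,  0.00378894]), 'gripper_force': 0.0, 'width': 0.9942974894678626} 0.0187
{'vertical_fov': 57.275210653299354, 'cx': 309.04867372533624, 'cy': 245.26067103795424, 'dist_coeffs': array([0.03302171, 0.        , 0.        , 0.        , 0.        ]), 'R': array([[-0.01638205, -0.9994797 , -0.02778403],
       [-0.99123693,  0.0198772 , -0.13059193],
       [ 0.13107625,  0.02540119, -0.99104682]]), 't': array([0.06272812, 0.58992394, 0.90845918])}
{'vertical_fov': 49
[... 190 characters left out ...]
5099, -0.0112874 ],
       [ 0.72183077, -0.40600726, -0.56046271],
       [-0.49512831,  0.26285702, -0.82810274]]), 't': array([-0.30607632, -0.35551477,  1.53928874])}
{'vertical_fov': 61.5016517288365, 'cx': 321.07856911020764, 'cy': 235.19008852419987, 'dist_coeffs': array([-0.07664107,  0.        ,  0.        ,  0.        ,  0.        ]), 'hand_eye': array([[-3.71677584e-04, -9.61846009e-01, -2.73591147e-01,
         7.18922636e-02],
       [ 9.99999926e-01, -3.83417970e-04, -1.05577716e-05,
         1.19142219e-04],
       [-9.47448118e-05, -2.73591131e-01,  9.61846081e-01,
        -1.45530504e-01],
       [ 0.00000000e+00,  0.00000000e+00,  0.00000000e+00,
         1.00000000e+00]])}
```

View pics/top0.png

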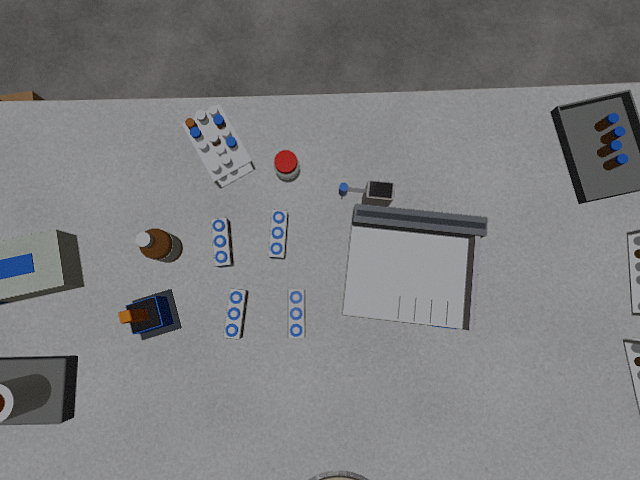

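View pics/scene0.png

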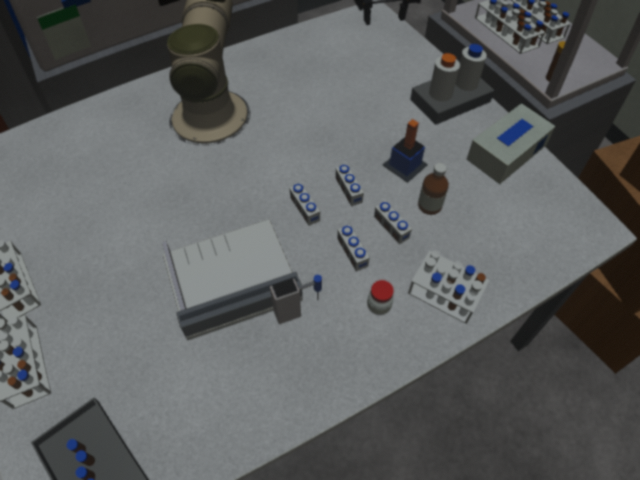

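The top view shows four racks, at px (221,242), (278,234), (235,314) and (296,313). The deck is at (345–487, 205–328), the holder and roller at (150,315), the bottle at (158,243) and the jar at (286,163). I'll extract the cap centres and view an enlarged deck and holder.

```bash
cat > h.py <<'E'
import numpy as np, cv2
from plant import observe,get_image,r
from scipy.spatial.transform import Rotation as Ro
def K(g):
    f=240/np.tan(np.radians(g["vertical_fov"]/2)); return np.array([[f,0,g["cx"]],[0,f,g["cy"]],[0,0,1]])
def pose():
    o=observe(); q=o["tool_rot"]; return o, Ro.from_quat(np.r_[q[1:],q[0]]).as_matrix()
def cam(name):
    if name!="wrist":
        g=get_image(name); return g
    o,R=pose(); g=get_image(name); T=np.eye(4);T[:3,:3]=R;T[:3,3]=o["eef_pos"]; W=np.linalg.inv(T@g["hand_eye"]); g["R"],g["t"]=W[:3,:3],W[:3,3]; return g
def p2w(g,px,z):
    u=cv2.undistortPoints(np.array(px,float).reshape(-1,1,2),K(g),g["dist_coeffs"])[:,0]
    d=np.c_[u,np.ones(len(u))]@g["R"]; c=-g["R"].T@g["t"]
    return c+d*((np.reshape(z,-1)-c[2])/d[:,2])[:,None]
def w2p(g,X):
    return cv2.projectPoints(np.array(X,float),cv2.Rodrigues(g["R"])[0],g["t"],K(g),g["dist_coeffs"])[0][:,0]
def blue(g,amin=20,roi=None):
    hsv=cv2.cvtColor(g["frame"],cv2.COLOR_BGR2HSV); m=cv2.inRange(hsv,(100,110,70),(128,255,255))
    cs,h=cv2.findContours(m,cv2.RETR_EXTERNAL,cv2.CHAIN_APPROX_NONE)
    out=[]
    for c in cs:
        if cv2.contourArea(c)>amin:
            M=cv2.moments(c); out.append((M["m10"]/M["m00"],M["m01"]/M["m00"],M["m00"]))
    return np.array(out)
def plan(xy,yaw,z=None):
    """print turn(deg about tool z) and the shift in the turned tool frame to put TCP at xy(,z) with tool y at yaw(deg), mod 180"""
    o,R=pose(); p=o["eef_pos"]; cur=np.degrees(np.arctan2(R[1,1],R[0,1]))
    d=(yaw-cur+90)%180-90; y=np.radians(cur+d); Y=np.array([np.cos(y),np.sin(y)]); X=np.array([np.sin(y)*-1,np.cos(y)])*1.0
    X=np.array([-np.sin(y),np.cos(y)])  # check sign: x = y cross z, z down
    X=np.cross(np.r_[Y,0],[0,0,-1])[:2]
    D=np.array(xy)-p[:2]
    print(f"pos {np.round(p*1000,1)} cur yaw {cur:.2f} turn(z tool) {-d:.2f}  x {1000*D@X:.1f} y {1000*D@Y:.1f} z {'' if z is None else round(1000*(p[2]-z),1)}  j6 {o['joints'][5]:.2f}->{o['joints'][5]-np.radians(d):.2f}? F {np.round(o['wrist_force'],1)} t {o['time']:.1f} w {o['width']*88.1:.1f} tilt {np.round(np.degrees(R[:2,2]),2)}")
E
python3 - <<'E'
from h import *
g=cam("top"); np.set_printoptions(suppress=True,precision=4)
b=blue(g); b=b[(b[:,0]>195)&(b[:,0]<320)&(b[:,1]>200)]
w=p2w(g,b[:,:2],0.052); print(np.c_[b,w])
im=g["frame"]
c=cv2.resize(im[195:335,330:495],None,fx=4,fy=4,interpolation=cv2.INTER_CUBIC); cv2.imwrite("pics/deck.png",c)
c=cv2.resize(im[215:345,105:215],None,fx=4.5,fy=4.5,interpolation=cv2.INTER_CUBIC); cv2.imwrite("pics/hold.png",c)
E
```

```text
[[295.6154 329.8942 104.       0.4128   0.0824   0.052 ]
 [231.4274 329.681  104.5      0.4154   0.2162   0.052 ]
 [295.6458 313.3177  96.       0.4467   0.082    0.052 ]
 [233.4466 313.4056 101.5      0.4487   0.2122   0.052 ]
 [295.5684 296.6737  95.       0.4812   0.0817   0.052 ]
 [235.5294 297.0294 102.       0.4826   0.2081   0.052 ]
 [220.7754 256.3947  95.       0.5692   0.2402   0.052 ]
 [276.0506 247.9663  89.       0.5849   0.1221   0.052 ]
 [219.4531 240.6979  96.       0.603    0.2433   0.052 ]
 [277.1197 232.3002  90.5      0.6187   0.1196   0.052 ]
 [218.3596 225.0506  89.       0.6371   0.246    0.052 ]
 [278.3035 216.6741  89.5      0.6526   0.1168   0.052 ]]
```

View pics/deck.png

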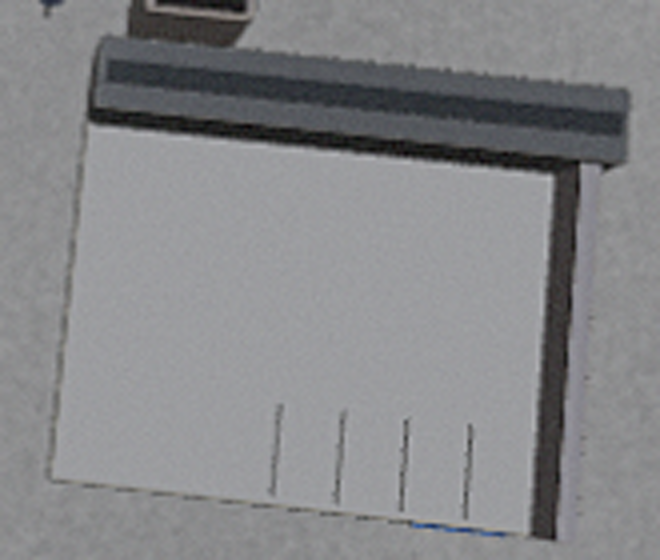

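View pics/hold.png

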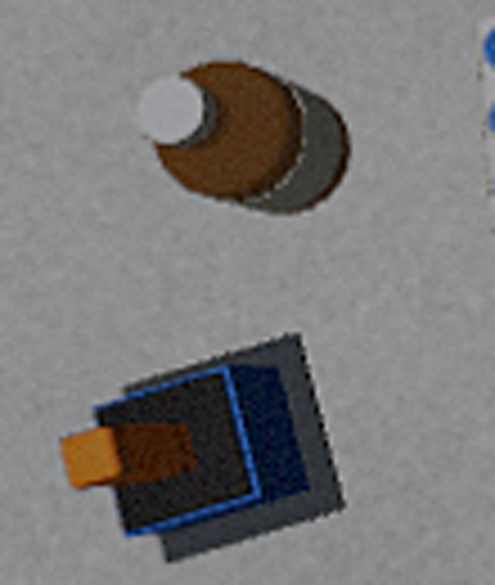

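```bash
python3 - <<'E'
from h import *
np.set_printoptions(suppress=True,precision=4)
g=cam("top")
def c(p,s,o): return (np.array(p,float)+.5)/s-.5+np.array(o)
D=p2w(g,c([(555,172),(88,124),(50,480),(532,535)],4,(330,195)),.02)
print("deck",D); 
loc=np.array([(0,0),(0,.255),(-.195,.255),(-.195,0)])
a=loc-loc.mean(0); b=D[:,:2]-D[:,:2].mean(0)
th=np.arctan2((a[:,0]*b[:,1]-a[:,1]*b[:,0]).sum(),(a*b).sum()); Rm=np.array([[np.cos(th),-np.sin(th)],[np.sin(th),np.cos(th)]])
C=D[:,:2].mean(0)-Rm@loc.mean(0); print("theta",np.degrees(th),"corner",C,"res mm",1000*(loc@Rm.T+C-D[:,:2]))
H=p2w(g,c([(228,366),(98,408),(125,534),(260,498)],4.5,(105,215)),.072);print("rim",H,H.mean(0),[np.linalg.norm(H[i]-H[i-1]) for i in range(4)],[np.degrees(np.arctan2(*(H[i]-H[i-1])[1::-1])) for i in range(4)])
P=p2w(g,c([(298,335),(343,507),(168,560)],4.5,(105,215)),.006);print("plate",P,(P[0]+P[2])/2,np.degrees(np.arctan2(*(P[0]-P[1])[1::-1])),np.linalg.norm(P[0]-P[1]),np.linalg.norm(P[2]-P[1]))
print("handle",p2w(g,c([(90,457)],4.5,(105,215)),.162),"bottle cap",p2w(g,c([(172,110)],4.5,(105,215)),.15))
print("base right/bottom edge",p2w(g,c([(348,150),(285,213)],4.5,(105,215)),0), "jar",p2w(g,[(286,160)],.075))
b=blue(g); b=b[(b[:,0]>195)&(b[:,0]<320)&(b[:,1]>200)]
w=p2w(g,b[:,:2],0.052)
for i in [(1,3,5),(0,2,4),(6,8,10),(7,9,11)]:
    d=w[i[2]]-w[i[0]];print("rack",w[list(i)].mean(0),"len",np.linalg.norm(d),"yaw",np.degrees(np.arctan2(d[1],d[0])))
plan((.4462,.082),90)
E
```

```text
deck [[ 0.6034 -0.2945  0.02  ]
 [ 0.6354 -0.0423  0.02  ]
 [ 0.4417 -0.0162  0.02  ]
 [ 0.4095 -0.2699  0.02  ]]
theta -7.311723898380859 corner [ 0.603  -0.2946] res mm [[-0.3803 -0.1068]
 [ 0.032   0.6208]
 [ 0.3255 -0.6314]
 [ 0.0228  0.1175]]
rim [[0.4876 0.3701 0.072 ]
 [0.4697 0.4289 0.072 ]
 [0.413  0.4143 0.072 ]
 [0.4278 0.3535 0.072 ]] [0.4495 0.3917 0.072 ] [np.float64(0.062044090569313634), np.float64(0.06153698699886913), np.float64(0.05862418715982781), np.float64(0.06253265991021119)] [np.float64(15.444672961107724), np.float64(106.9087956135983), np.float64(-165.52119687371723), np.float64(-76.25605451611037)]
plate [[0.5036 0.3609 0.006 ]
 [0.4199 0.3366 0.006 ]
 [0.3963 0.421  0.006 ]] [0.45   0.3909 0.006 ] 16.171296054182374 0.08716997689351218 0.08764546144072206
handle [[0.4496 0.3916 0.162 ]] bottle cap [[0.5948 0.3679 0.15  ]]
base right/bottom edge [[0.5958 0.3402 0.    ]
 [0.5647 0.371  0.    ]] jar [[0.7705 0.0972 0.075 ]]
rack [0.4489 0.2121 0.052 ] len 0.06758324462466596 yaw -7.046232209466416
rack [0.4468 0.0821 0.052 ] len 0.0682292715051815 yaw -0.6742264721744732
rack [0.603  0.2432 0.052 ] len 0.0681383849515301 yaw 4.987123656544908
rack [0.6186 0.1195 0.052 ] len 0.06769116655710213 yaw -4.476399028253234
pos [137.9 506.5 238.5] cur yaw 74.77 turn(z tool) -15.23  x -308.3 y -424.5 z   j6 -0.22->-0.49? F [-0.2  0.4  0.2] t 0.2 w 88.2 tilt [-0.01 -0.03]
```

```bash
cat >> h.py <<'E'
th=np.radians(-7.31); EX=np.array([np.cos(th),np.sin(th)]); EY=np.array([-np.sin(th),np.cos(th)]); C=np.array([.6030,-.2946])
def dk(x,y): return C+EX*x/1000+EY*y/1000
def chain(wps,start=None):
    o,R=pose(); p=o["eef_pos"][:2]; cur=np.degrees(np.arctan2(R[1,1],R[0,1]))
    for n,xy,yaw in wps:
        d=(yaw-cur+90)%180-90; yy=np.radians(cur+d); Y=np.array([np.cos(yy),np.sin(yy)]); X=np.array([-Y[1],Y[0]])
        D=np.array(xy)-p; print(f"{n}: turn {-d:.2f} x {1000*D@X:.1f} y {1000*D@Y:.1f}  -> world {np.round(1000*np.array(xy),1)} yaw {cur+d:.2f}")
        p=np.array(xy); cur=cur+d
E
python3 - <<'E'
from h import *
chain([("B",(.4468,.0821),89.33),("s1",dk(-62,42),82.69),("D",(.6186,.1195),85.52),("s2",dk(-62,100),82.69),("A",(.4489,.2121),82.95),("s3",dk(-62,158),82.69),("C",np.array([.6030,.2432])-[0,.017],94.99),("s4",dk(-62,216),82.69)])
E
```

```text
B: turn -14.56 x -313.9 y -420.7  -> world [446.8  82.1] yaw 89.33
s1: turn 6.64 x -140.9 y -311.8  -> world [ 546.8 -245.1] yaw 82.69
D: turn -2.83 x -43.1 y 369.0  -> world [618.6 119.5] yaw 85.52
s2: turn 2.83 x 24.8 y -312.7  -> world [ 554.2 -187.5] yaw 82.69
A: turn -0.26 x 153.6 y 383.7  -> world [448.9 212.1] yaw 82.95
s3: turn 0.26 x -155.3 y -325.0  -> world [ 561.6 -130. ] yaw 82.69
C: turn -12.30 x -72.2 y 351.2  -> world [603.  226.2] yaw 94.99
s4: turn 12.30 x -4.3 y -300.6  -> world [569.  -72.5] yaw 82.69
```

>>> {"op": "servo_tool", "data": {
  "moves": [
    [[0, 0, 0], [0, 0, -5], 88],
    [[0, 0, 0], [0, 0, -5], 88],
    [[0, 0, 0], [0, 0, -4.56], 88],
    [[-15, -20, 0], [0, 0, 0], 88],
    [[-22, -30, 10], [0, 0, 0], 88],
    [[-22, -30, 10], [0, 0, 0], 88],
    [[-22, -30, 10], [0, 0, 0], 88],
    [[-22, -30, 10], [0, 0, 0], 88],
    [[-22, -30, 10], [0, 0, 0], 88],
    [[-22, -30, 10], [0, 0, 0], 88],
    [[-22, -30, 10], [0, 0, 0], 88],
    [[-22, -30, 10], [0, 0, 0], 88]
  ],
  "grip_force": 30
}}

```text
time: 1.25
eef_pos: [0.3265, 0.2428, 0.1584]
tool_rot: [0.0, 0.006, 1.0, 0.0]
wrist_force: [0.9, 0.8, -0.1]
width: 0.998
gripper_force: 0.0
```

>>> {"op": "servo_tool", "data": {
  "moves": [
    [[-22, -30, 10], [0, 0, 0], 88],
    [[-22, -30, 10], [0, 0, 0], 88],
    [[-22, -30, 10], [0, 0, 0], 88],
    [[-22, -30, 0], [0, 0, 0], 88],
    [[-22, -30, 0], [0, 0, 0], 88],
    [[-12.9, -10.7, 0], [0, 0, 0], 88],
    [[0, 0, 0], [0, 0, 0], 88],
    [[0, 0, 0], [0, 0, 0], 88]
  ]
}}

```text
time: 1.92
eef_pos: [0.4467, 0.082, 0.1284]
tool_rot: [-0.0, 0.007, 1.0, 0.0]
wrist_force: [-0.9, 0.2, -0.0]
width: 0.999
gripper_force: 0.0
```

```bash
python3 - <<'E'
from h import *
plan((.4468,.0821),89.33,.008)
g=cam("top"); b=blue(g); b=b[(b[:,0]>180)&(b[:,0]<480)&(b[:,1]>200)]
print(np.c_[b,p2w(g,b[:,:2],0.052)].round(3))
E
```

```text
pos [446.7  82.  128.4] cur yaw 89.25 turn(z tool) -0.08  x -0.1 y 0.1 z 120.4  j6 -1.64->-1.64? F [-0.9  0.2 -0. ] t 1.9 w 88.0 tilt [-0.05  0.01]
[[2.20830e+02 2.56410e+02 9.40000e+01 5.69000e-01 2.40000e-01 5.20000e-02]
 [2.76100e+02 2.48000e+02 9.00000e+01 5.85000e-01 1.22000e-01 5.20000e-02]
 [2.19438e+02 2.40644e+02 9.70000e+01 6.03000e-01 2.43000e-01 5.20000e-02]
 [2.77120e+02 2.32300e+02 9.05000e+01 6.19000e-01 1.20000e-01 5.20000e-02]
 [2.18337e+02 2.25071e+02 8.95000e+01 6.37000e-01 2.46000e-01 5.20000e-02]
 [2.78307e+02 2.16733e+02 8.85000e+01 6.53000e-01 1.17000e-01 5.20000e-02]]
```

>>> {"op": "servo_tool", "data": {
  "moves": [
    [[0, 0, 30], [0, 0, 0], 88],
    [[0, 0, 30], [0, 0, 0], 80],
    [[0, 0, 30], [0, 0, 0], 70],
    [[0, 0, 20.4], [0, 0, 0], 60],
    [[0, 0, 10], [0, 0, 0], 50],
    [[0, 0, 0], [0, 0, 0], 28],
    [[0, 0, 0], [0, 0, 0], 28],
    [[0, 0, 0], [0, 0, 0], 28],
    [[0, 0, 0], [0, 0, 0], 28],
    [[0, 0, 0], [0, 0, 0], 28]
  ]
}}

```text
time: 2.8
eef_pos: [0.4475, 0.0823, 0.0094]
tool_rot: [0.001, 0.006, 1.0, -0.0]
wrist_force: [-1.0, 1.2, 7.3]
width: 0.383
gripper_force: 30.0
```

>>> {"op": "servo_tool", "data": {
  "moves": [
    [[0, 0, -10], [0, 0, 0], 28],
    [[0, 0, -30], [0, 0, 0], 28],
    [[0, 0, -35], [0, 0, 0], 28],
    [[0, 0, -35], [0, 0, 0], 28],
    [[0, 0, 0], [0, 0, 3.3], 28],
    [[0, 0, 0], [0, 0, 3.3], 28],
    [[-8, -20, 0], [0, 0, 0], 28],
    [[-14, -31, 0], [0, 0, 0], 28],
    [[-14, -31, 0], [0, 0, 0], 28],
    [[-14, -31, 0], [0, 0, 0], 28],
    [[-14, -31, 0], [0, 0, 0], 28],
    [[-14, -31, 0], [0, 0, 0], 28]
  ]
}}

```text
time: 3.8
eef_pos: [0.5021, -0.1029, 0.1192]
tool_rot: [0.0, 0.064, 0.998, -0.0]
wrist_force: [-0.2, 0.3, -2.7]
width: 0.38
gripper_force: 30.0
```

>>> {"op": "servo_tool", "data": {
  "moves": [
    [[-14, -31, 0], [0, 0, 0], 28],
    [[-14, -31, 0], [0, 0, 0], 28],
    [[-14, -31, 0], [0, 0, 0], 28],
    [[-14, -31, 0], [0, 0, 0], 28],
    [[-6.9, -12.8, 0], [0, 0, 0], 28],
    [[0, 0, 0], [0, 0, 0], 28],
    [[0, 0, 0], [0, 0, 0], 28]
  ]
}}

```text
time: 4.38
eef_pos: [0.5468, -0.245, 0.1185]
tool_rot: [-0.0, 0.064, 0.998, 0.0]
wrist_force: [-0.3, -0.6, -3.2]
width: 0.381
gripper_force: 30.0
```

```bash
python3 - <<'E'
from h import *
plan(dk(-62,42),82.69,.0285)
g=cam("wrist"); cv2.imwrite("pics/w1.png",g["frame"])
E
```

```text
pos [ 546.8 -245.   118.5] cur yaw 82.67 turn(z tool) -0.02  x -0.0 y -0.1 z 90.0  j6 -2.06->-2.06? F [-0.3 -0.6 -3.2] t 4.4 w 33.6 tilt [-0.03  0.03]
```

View pics/w1.png

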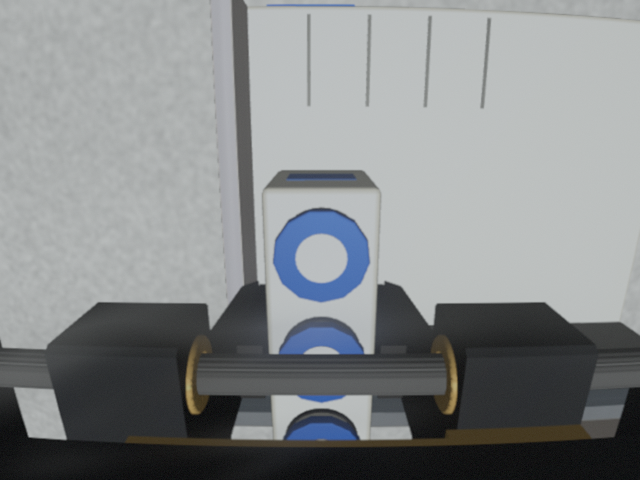

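The rack hangs level in the grip and parallel to the right rail. Lowering it to the deck.

>>> {"op": "servo_tool", "data": {
  "moves": [
    [[0, 0, 25], [0, 0, 0], 28],
    [[0, 0, 30], [0, 0, 0], 28],
    [[0, 0, 23], [0, 0, 0], 28],
    [[0, 0, 8], [0, 0, 0], 28],
    [[0, 0, 2], [0, 0, 0], 28],
    [[0, 0, 0], [0, 0, 0], 28],
    [[0, 0, 0], [0, 0, 0], 28]
  ]
}}

```text
time: 5.02
eef_pos: [0.5478, -0.2449, 0.0318]
tool_rot: [0.001, 0.063, 0.998, -0.001]
wrist_force: [-0.1, 0.7, -1.7]
width: 0.382
gripper_force: 30.0
```

>>> {"op": "servo_tool", "data": {
  "moves": [
    [[0, 0, 0], [0, 0, 0], 28],
    [[0, 0, 1], [0, 0, 0], 28],
    [[0, 0, 0], [0, 0, 0], 28]
  ]
}}

```text
time: 5.27
eef_pos: [0.5474, -0.245, 0.0298]
tool_rot: [0.0, 0.063, 0.998, -0.0]
wrist_force: [-0.6, -0.6, -1.9]
width: 0.384
gripper_force: 30.0
```

>>> {"op": "servo_tool", "data": {
  "moves": [
    [[0, 0, 0], [0, 0, 0], 46],
    [[0, 0, 0], [0, 0, 0], 46],
    [[0, 0, 0], [0, 0, 0], 46],
    [[0, 0, -25], [0, 0, 0], 46],
    [[0, 0, -35], [0, 0, 0], 46],
    [[0, 0, -31], [0, 0, 0], 60],
    [[0, 0, 0], [0, 0, -2.83], 88],
    [[-2, 20, 0], [0, 0, 0], 88],
    [[-4.5, 37, 0], [0, 0, 0], 88],
    [[-4.5, 37, 0], [0, 0, 0], 88],
    [[-4.5, 37, 0], [0, 0, 0], 88],
    [[-4.5, 37, 0], [0, 0, 0], 88]
  ]
}}

```text
time: 6.27
eef_pos: [0.5803, -0.0774, 0.1206]
tool_rot: [0.0, 0.039, 0.999, -0.0]
wrist_force: [0.3, 0.3, 1.3]
width: 0.994
gripper_force: 0.0
```

>>> {"op": "servo_tool", "data": {
  "moves": [
    [[-4.5, 37, 0], [0, 0, 0], 88],
    [[-4.5, 37, 0], [0, 0, 0], 88],
    [[-4.5, 37, 0], [0, 0, 0], 88],
    [[-4.5, 37, 0], [0, 0, 0], 88],
    [[-4.5, 37, 0], [0, 0, 0], 88],
    [[-0.6, 16, 0], [0, 0, 0], 88],
    [[0, 0, 0], [0, 0, 0], 88],
    [[0, 0, 0], [0, 0, 0], 88]
  ]
}}

```text
time: 6.93
eef_pos: [0.6187, 0.12, 0.1203]
tool_rot: [0.0, 0.038, 0.999, -0.0]
wrist_force: [-0.4, -1.0, -0.8]
width: 1.001
gripper_force: 0.0
```

```bash
python3 - <<'E'
from h import *
plan((.6186,.1195),85.52,.0085)
g=cam("top"); b=blue(g); b=b[(b[:,0]>180)&(b[:,0]<480)&(b[:,1]>200)]
w=p2w(g,b[:,:2],0.052);w2=p2w(g,b[:,:2],0.072); print(np.c_[b[:,:2],w[:,:2]*1000,((w2[:,:2]-C)@np.c_[EX,EY])*1000].round(1))
E
```

```text
pos [618.7 120.  120.3] cur yaw 85.64 turn(z tool) 0.12  x 0.0 y -0.5 z 111.8  j6 -1.49->-1.49? F [-0.4 -1.  -0.8] t 6.9 w 88.2 tilt [-0.   -0.02]
[[ 452.3  278.3  513.9 -245.4  -96.4   43.2]
 [ 453.5  261.9  548.2 -249.9  -62.5   43.1]
 [ 454.7  245.5  582.7 -254.4  -28.5   43. ]]
```

>>> {"op": "servo_tool", "data": {
  "moves": [
    [[0, -0.5, 30], [0, 0, 0], 88],
    [[0, 0, 35], [0, 0, 0], 75],
    [[0, 0, 30], [0, 0, 0], 65],
    [[0, 0, 13], [0, 0, 0], 55],
    [[0, 0, 4], [0, 0, 0], 45],
    [[0, 0, 0], [0, 0, 0], 28],
    [[0, 0, 0], [0, 0, 0], 28],
    [[0, 0, 0], [0, 0, 0], 28],
    [[0, 0, 0], [0, 0, 0], 28]
  ]
}}

```text
time: 7.73
eef_pos: [0.6195, 0.1191, 0.0099]
tool_rot: [0.001, 0.039, 0.999, 0.0]
wrist_force: [-0.2, 0.1, -0.3]
width: 0.417
gripper_force: 0.0
```

>>> {"op": "servo_tool", "data": {
  "moves": [
    [[0, 0, -10], [0, 0, 0], 28],
    [[0, 0, -30], [0, 0, 0], 28],
    [[0, 0, -35], [0, 0, 0], 28],
    [[0, 0, -35], [0, 0, 0], 28],
    [[0, 0, 0], [0, 0, 2.83], 28],
    [[1, -15, 0], [0, 0, 0], 28],
    [[3, -35, 0], [0, 0, 0], 28],
    [[3, -35, 0], [0, 0, 0], 28],
    [[3, -35, 0], [0, 0, 0], 28],
    [[3, -35, 0], [0, 0, 0], 28],
    [[3, -35, 0], [0, 0, 0], 28],
    [[3, -35, 0], [0, 0, 0], 28]
  ]
}}

```text
time: 8.73
eef_pos: [0.5698, -0.1036, 0.118]
tool_rot: [-0.001, 0.063, 0.998, 0.0]
wrist_force: [0.4, -0.6, -2.5]
width: 0.383
gripper_force: 30.0
```

>>> {"op": "servo_tool", "data": {
  "moves": [
    [[3, -35, 0], [0, 0, 0], 28],
    [[3, -35, 0], [0, 0, 0], 28],
    [[-0.2, -17.7, 0], [0, 0, 0], 28],
    [[0, 0, 0], [0, 0, 0], 28],
    [[0, 0, 0], [0, 0, 0], 28]
  ]
}}

```text
time: 9.15
eef_pos: [0.5536, -0.1887, 0.1179]
tool_rot: [-0.001, 0.064, 0.998, 0.0]
wrist_force: [-0.8, -0.1, -3.3]
width: 0.385
gripper_force: 30.0
```

```bash
python3 - <<'E'
from h import *
plan(dk(-62,100),82.69,.029)
E
```

```text
pos [ 553.6 -188.7  117.9] cur yaw 82.66 turn(z tool) -0.03  x -0.5 y 1.3 z 88.9  j6 -1.97->-1.97? F [-0.8 -0.1 -3.3] t 9.2 w 33.9 tilt [-0.08  0.05]
```

>>> {"op": "servo_tool", "data": {
  "moves": [
    [[-0.5, 1.3, 25], [0, 0, 0], 28],
    [[0, 0, 30], [0, 0, 0], 28],
    [[0, 0, 18], [0, 0, 0], 28],
    [[0, 0, 3], [0, 0, 0], 28],
    [[0, 0, 1], [0, 0, 0], 28],
    [[0, 0, 0], [0, 0, 0], 28],
    [[0, 0, 0], [0, 0, 0], 28]
  ]
}}

```text
time: 9.73
eef_pos: [0.5559, -0.1867, 0.0428]
tool_rot: [0.001, 0.063, 0.998, -0.001]
wrist_force: [1.1, 1.4, -2.3]
width: 0.382
gripper_force: 30.0
```

>>> {"op": "servo_tool", "data": {
  "moves": [
    [[0, 0, 1.5], [0, 0, 0], 28],
    [[0, 0, 1.5], [0, 0, 0], 28],
    [[0, 0, 0], [0, 0, 0], 28]
  ]
}}

```text
time: 9.98
eef_pos: [0.5552, -0.1867, 0.0385]
tool_rot: [0.0, 0.063, 0.998, -0.0]
wrist_force: [0.1, 0.2, -2.3]
width: 0.381
gripper_force: 30.0
```

>>> {"op": "servo_tool", "data": {
  "moves": [
    [[0, 0, 1.5], [0, 0, 0], 28],
    [[0, 0, 1.5], [0, 0, 0], 28],
    [[0, 0, 0], [0, 0, 0], 28]
  ]
}}

```text
time: 10.23
eef_pos: [0.555, -0.1866, 0.035]
tool_rot: [-0.0, 0.063, 0.998, 0.0]
wrist_force: [0.2, -0.1, -1.6]
width: 0.381
gripper_force: 30.0
```

>>> {"op": "servo_tool", "data": {
  "moves": [
    [[0, 0, 1.5], [0, 0, 0], 28],
    [[0, 0, 1], [0, 0, 0], 28],
    [[0, 0, 0], [0, 0, 0], 28]
  ]
}}

```text
time: 10.48
eef_pos: [0.5551, -0.1866, 0.0326]
tool_rot: [-0.0, 0.063, 0.998, 0.0]
wrist_force: [0.0, 0.6, -2.1]
width: 0.389
gripper_force: 30.0
```

>>> {"op": "servo_tool", "data": {
  "moves": [
    [[0, 0, 1], [0, 0, 0], 28],
    [[0, 0, 0], [0, 0, 0], 28],
    [[0, 0, 0], [0, 0, 0], 28]
  ]
}}

```text
time: 10.73
eef_pos: [0.5552, -0.1867, 0.0319]
tool_rot: [0.0, 0.063, 0.998, -0.0]
wrist_force: [0.9, 0.3, -1.6]
width: 0.381
gripper_force: 30.0
```

>>> {"op": "servo_tool", "data": {
  "moves": [
    [[0, 0, 1], [0, 0, 0], 28],
    [[0, 0, 0.5], [0, 0, 0], 28],
    [[0, 0, 0], [0, 0, 0], 28]
  ]
}}

```text
time: 10.98
eef_pos: [0.5553, -0.1867, 0.0318]
tool_rot: [0.0, 0.063, 0.998, -0.0]
wrist_force: [-6.7, 1.8, 12.8]
width: 0.384
gripper_force: 30.0
```

>>> {"op": "servo_tool", "data": {
  "moves": [
    [[0, 0, 0.5], [0, 0, 0], 28],
    [[0, 0, 0.5], [0, 0, 0], 28],
    [[0, 0, 0], [0, 0, 0], 28],
    [[0, 0, 0], [0, 0, 0], 28]
  ]
}}

```text
time: 11.32
eef_pos: [0.5554, -0.1867, 0.0318]
tool_rot: [0.0, 0.063, 0.998, -0.0]
wrist_force: [-10.0, 5.2, 21.4]
width: 0.385
gripper_force: 30.0
```

>>> {"op": "servo_tool", "data": {
  "moves": [
    [[0, 0, -2.5], [0, 0, 0], 28],
    [[0, 0, 0], [0, 0, 0], 46],
    [[0, 0, 0], [0, 0, 0], 46],
    [[0, 0, 0], [0, 0, 0], 46],
    [[0, 0, -25], [0, 0, 0], 46],
    [[0, 0, -35], [0, 0, 0], 46],
    [[0, 0, -30], [0, 0, -0.26], 60],
    [[7, 16, 0], [0, 0, 0], 88],
    [[13, 32, 0], [0, 0, 0], 88],
    [[13, 32, 0], [0, 0, 0], 88],
    [[13, 32, 0], [0, 0, 0], 88],
    [[13, 32, 0], [0, 0, 0], 88]
  ]
}}

```text
time: 12.32
eef_pos: [0.5135, -0.0352, 0.1217]
tool_rot: [-0.0, 0.061, 0.998, 0.0]
wrist_force: [1.1, 0.2, -0.2]
width: 0.951
gripper_force: 0.0
```

>>> {"op": "servo_tool", "data": {
  "moves": [
    [[13, 32, 0], [0, 0, 0], 88],
    [[13, 32, 0], [0, 0, 0], 88],
    [[13, 32, 0], [0, 0, 0], 88],
    [[13, 32, 0], [0, 0, 0], 88],
    [[13, 32, 0], [0, 0, 0], 88],
    [[13, 32, 0], [0, 0, 0], 88],
    [[13, 32, 0], [0, 0, 0], 88],
    [[4, 15.7, 0], [0, 0, 0], 88],
    [[0, 0, 0], [0, 0, 0], 88],
    [[0, 0, 0], [0, 0, 0], 88]
  ]
}}

```text
time: 13.15
eef_pos: [0.4491, 0.2132, 0.1217]
tool_rot: [0.0, 0.06, 0.998, -0.0]
wrist_force: [0.2, -0.8, 0.8]
width: 0.995
gripper_force: 0.0
```

```bash
python3 - <<'E'
from h import *
plan((.4489,.2121),82.95,.008)
g=cam("top"); b=blue(g); b=b[(b[:,0]>180)&(b[:,0]<480)&(b[:,1]>200)]
w=p2w(g,b[:,:2],0.052);w2=p2w(g,b[:,:2],0.072); print(np.c_[b[:,:2],w[:,:2]*1000,((w2[:,:2]-C)@np.c_[EX,EY])*1000].round(1))
E
```

```text
pos [449.1 213.2 121.7] cur yaw 83.08 turn(z tool) 0.13  x 0.1 y -1.1 z 113.7  j6 -1.24->-1.24? F [ 0.2 -0.8  0.8] t 13.2 w 87.7 tilt [-0.   -0.01]
[[ 238.6  295.8  485.1  201.7 -180.   473.5]
 [ 452.3  278.4  513.8 -245.3  -96.5   43.3]
 [ 423.2  274.4  523.1 -186.   -94.8  101.9]
 [ 453.5  261.8  548.3 -249.9  -62.5   43.1]
 [ 424.7  257.8  557.8 -190.8  -60.6  101.7]
 [ 220.8  256.4  569.1  240.  -103.2  521.2]
 [ 454.6  245.5  582.7 -254.3  -28.5   43.1]
 [ 425.9  241.6  592.1 -195.   -26.7  101.8]
 [ 219.5  240.7  603.   243.3  -70.7  528.6]
 [ 218.4  225.   637.2  246.   -38.   535.4]]
```

>>> {"op": "servo_tool", "data": {
  "moves": [
    [[0, -1.1, 30], [0, 0, 0], 85],
    [[0, 0, 35], [0, 0, 0], 75],
    [[0, 0, 30], [0, 0, 0], 65],
    [[0, 0, 14], [0, 0, 0], 55],
    [[0, 0, 5], [0, 0, 0], 45],
    [[0, 0, 0], [0, 0, 0], 28],
    [[0, 0, 0], [0, 0, 0], 28],
    [[0, 0, 0], [0, 0, 0], 28],
    [[0, 0, 0], [0, 0, 0], 28],
    [[0, 0, 0], [0, 0, 0], 28],
    [[0, 0, 0], [0, 0, 0], 28]
  ]
}}

```text
time: 14.12
eef_pos: [0.4498, 0.2119, 0.0089]
tool_rot: [0.001, 0.061, 0.998, 0.0]
wrist_force: [-0.6, -2.2, 6.9]
width: 0.378
gripper_force: 30.0
```

>>> {"op": "servo_tool", "data": {
  "moves": [
    [[0, 0, -10], [0, 0, 0], 28],
    [[0, 0, -30], [0, 0, 0], 28],
    [[0, 0, -35], [0, 0, 0], 28],
    [[0, 0, -35], [0, 0, 0.2], 28],
    [[-7, -15, 0], [0, 0, 0], 28],
    [[-16, -33, 0], [0, 0, 0], 28],
    [[-16, -33, 0], [0, 0, 0], 28],
    [[-16, -33, 0], [0, 0, 0], 28],
    [[-16, -33, 0], [0, 0, 0], 28],
    [[-16, -33, 0], [0, 0, 0], 28],
    [[-16, -33, 0], [0, 0, 0], 28],
    [[-16, -33, 0], [0, 0, 0], 28]
  ]
}}

```text
time: 15.12
eef_pos: [0.5362, -0.0488, 0.1185]
tool_rot: [0.0, 0.063, 0.998, 0.0]
wrist_force: [0.3, 0.0, -1.7]
width: 0.382
gripper_force: 30.0
```

>>> {"op": "servo_tool", "data": {
  "moves": [
    [[-16, -33, 0], [0, 0, 0], 28],
    [[-16, -33, 0], [0, 0, 0], 28],
    [[-4.3, -13, 0], [0, 0, 0], 28],
    [[0, 0, 0], [0, 0, 0], 28],
    [[0, 0, 0], [0, 0, 0], 28]
  ]
}}

```text
time: 15.53
eef_pos: [0.5618, -0.1297, 0.1178]
tool_rot: [-0.0, 0.063, 0.998, 0.0]
wrist_force: [0.1, 0.6, -2.1]
width: 0.382
gripper_force: 30.0
```

```bash
python3 - <<'E'
from h import *
plan(dk(-62,159.5),82.69,.0295)
E
```

```text
pos [ 561.8 -129.7  117.8] cur yaw 82.74 turn(z tool) 0.05  x 0.2 y 1.1 z 88.3  j6 -1.87->-1.87? F [ 0.1  0.6 -2.1] t 15.5 w 33.6 tilt [-0.05  0.04]
```

>>> {"op": "servo_tool", "data": {
  "moves": [
    [[0, 1.2, 25], [0, 0, 0], 28],
    [[0, 0, 30], [0, 0, 0], 28],
    [[0, 0, 24], [0, 0, 0], 28],
    [[0, 0, 6], [0, 0, 0], 28],
    [[0, 0, 2], [0, 0, 0], 28],
    [[0, 0, 0], [0, 0, 0], 28],
    [[0, 0, 1], [0, 0, 0], 28],
    [[0, 0, 0.5], [0, 0, 0], 28],
    [[0, 0, 0], [0, 0, 0], 28],
    [[0, 0, 0], [0, 0, 0], 28]
  ]
}}

```text
time: 16.37
eef_pos: [0.5627, -0.1289, 0.03]
tool_rot: [0.001, 0.063, 0.998, -0.0]
wrist_force: [0.1, 0.1, -2.6]
width: 0.383
gripper_force: 30.0
```

>>> {"op": "servo_tool", "data": {
  "moves": [
    [[0, 0, 1], [0, 0, 0], 28],
    [[0, 0, 0], [0, 0, 0], 28],
    [[0, 0, 0], [0, 0, 0], 46],
    [[0, 0, 0], [0, 0, 0], 46],
    [[0, 0, 0], [0, 0, 0], 46],
    [[0, 0, -25], [0, 0, 0], 46],
    [[0, 0, -35], [0, 0, 0], 46],
    [[0, 0, -33], [0, 0, -6.15], 60],
    [[0, 0, 0], [0, 0, -6.15], 88],
    [[-4, 20, 0], [0, 0, 0], 88],
    [[-7, 34, 0], [0, 0, 0], 88],
    [[-7, 34, 0], [0, 0, 0], 88]
  ]
}}

```text
time: 17.37
eef_pos: [0.5726, -0.0392, 0.1215]
tool_rot: [0.0, -0.043, 0.999, -0.0]
wrist_force: [0.7, 0.2, -0.9]
width: 0.88
gripper_force: 0.0
```

>>> {"op": "servo_tool", "data": {
  "moves": [
    [[-7, 34, 0], [0, 0, 0], 88],
    [[-7, 34, 0], [0, 0, 0], 88],
    [[-7, 34, 0], [0, 0, 0], 88],
    [[-7, 34, 0], [0, 0, 0], 88],
    [[-7, 34, 0], [0, 0, 0], 88],
    [[-7, 34, 0], [0, 0, 0], 88],
    [[-7, 34, 0], [0, 0, 0], 88],
    [[-4.1, 24.2, 0], [0, 0, 0], 88],
    [[0, 0, 0], [0, 0, 0], 88],
    [[0, 0, 0], [0, 0, 0], 88]
  ]
}}

```text
time: 18.2
eef_pos: [0.6019, 0.2271, 0.1209]
tool_rot: [-0.0, -0.045, 0.999, -0.0]
wrist_force: [0.7, -1.7, 1.0]
width: 0.994
gripper_force: 0.0
```

```bash
python3 - <<'E'
from h import *
plan((.603,.2262),94.99,.0085)
g=cam("top"); b=blue(g); b=b[(b[:,0]>180)&(b[:,0]<480)&(b[:,1]>200)]
w=p2w(g,b[:,:2],0.052);w2=p2w(g,b[:,:2],0.072); print(np.c_[b[:,:2],w[:,:2]*1000,((w2[:,:2]-C)@np.c_[EX,EY])*1000].round(1))
E
```

```text
pos [601.9 227.1 120.9] cur yaw 95.20 turn(z tool) 0.21  x -1.0 y -1.0 z 112.4  j6 -1.48->-1.48? F [ 0.7 -1.7  1. ] t 18.2 w 87.6 tilt [-0.02 -0.01]
[[ 452.3  278.3  513.9 -245.4  -96.4   43.2]
 [ 423.2  274.4  523.1 -186.   -94.8  101.9]
 [ 394.6  271.9  529.5 -127.   -96.   160. ]
 [ 453.5  261.9  548.2 -249.9  -62.5   43.1]
 [ 424.6  257.8  557.8 -190.7  -60.6  101.7]
 [ 396.1  255.5  563.8 -131.6  -62.1  159.9]
 [ 454.6  245.5  582.7 -254.3  -28.5   43.1]
 [ 425.9  241.6  592.1 -195.   -26.7  101.8]
 [ 397.5  239.3  598.2 -135.8  -28.2  160. ]]
```

>>> {"op": "servo_tool", "data": {
  "moves": [
    [[-1, -1, 25], [0, 0, 0.2], 88],
    [[0, 0, 30], [0, 0, 0], 88],
    [[0, 0, 30], [0, 0, 0], 88],
    [[0, 0, 20], [0, 0, 0], 88],
    [[0, 0, 7], [0, 0, 0], 88],
    [[0, 0, 0], [0, 0, 0], 75],
    [[0, 0, 0], [0, 0, 0], 65],
    [[0, 0, 0], [0, 0, 0], 55],
    [[0, 0, 0], [0, 0, 0], 45],
    [[0, 0, 0], [0, 0, 0], 35],
    [[0, 0, 0], [0, 0, 0], 28],
    [[0, 0, 0], [0, 0, 0], 28]
  ]
}}

```text
time: 19.25
eef_pos: [0.6035, 0.2256, 0.0099]
tool_rot: [0.001, -0.043, 0.999, 0.0]
wrist_force: [-0.2, 1.6, 0.5]
width: 0.497
gripper_force: 0.8
```

>>> {"op": "servo_tool", "data": {
  "moves": [
    [[0, 0, 0], [0, 0, 0], 28],
    [[0, 0, 0], [0, 0, 0], 28]
  ]
}}

```text
time: 19.42
eef_pos: [0.6033, 0.2255, 0.0095]
tool_rot: [0.0, -0.043, 0.999, 0.0]
wrist_force: [-0.6, 2.7, 2.6]
width: 0.383
gripper_force: 30.0
```

>>> {"op": "servo_tool", "data": {
  "moves": [
    [[0, 0, -10], [0, 0, 0], 28],
    [[0, 0, -30], [0, 0, 0], 28],
    [[0, 0, -35], [0, 0, 0], 28],
    [[0, 0, -35], [0, 0, 6.1], 28],
    [[0, 0, 0], [0, 0, 6.1], 28],
    [[0, -15, 0], [0, 0, 0], 28],
    [[-0.5, -35, 0], [0, 0, 0], 28],
    [[-0.5, -35, 0], [0, 0, 0], 28],
    [[-0.5, -35, 0], [0, 0, 0], 28],
    [[-0.5, -35, 0], [0, 0, 0], 28],
    [[-0.5, -35, 0], [0, 0, 0], 28],
    [[-0.5, -35, 0], [0, 0, 0], 28]
  ]
}}

```text
time: 20.42
eef_pos: [0.5768, -0.0, 0.1195]
tool_rot: [-0.0, 0.064, 0.998, -0.0]
wrist_force: [1.8, 0.2, -3.0]
width: 0.383
gripper_force: 30.0
```

>>> {"op": "servo_tool", "data": {
  "moves": [
    [[-0.5, -35, 0], [0, 0, 0], 28],
    [[-0.5, -26, 0], [0, 0, 0], 28],
    [[0, -13, 0], [0, 0, 0], 28],
    [[0, 0, 0], [0, 0, 0], 28],
    [[0, 0, 0], [0, 0, 0], 28]
  ]
}}

```text
time: 20.83
eef_pos: [0.569, -0.0716, 0.1193]
tool_rot: [-0.0, 0.064, 0.998, 0.0]
wrist_force: [0.4, 0.4, -3.3]
width: 0.383
gripper_force: 30.0
```

```bash
python3 - <<'E'
from h import *
plan(dk(-62,217.5),82.69,.0295)
E
```

```text
pos [569.  -71.6 119.3] cur yaw 82.64 turn(z tool) -0.05  x -0.1 y 0.6 z 89.8  j6 -1.77->-1.77? F [ 0.4  0.4 -3.3] t 20.8 w 33.7 tilt [-0.03  0.02]
```

>>> {"op": "servo_tool", "data": {
  "moves": [
    [[0, 0.6, 25], [0, 0, 0], 28],
    [[0, 0, 30], [0, 0, 0], 28],
    [[0, 0, 24], [0, 0, 0], 28],
    [[0, 0, 7], [0, 0, 0], 28],
    [[0, 0, 2], [0, 0, 0], 28],
    [[0, 0, 0], [0, 0, 0], 28],
    [[0, 0, 1], [0, 0, 0], 28],
    [[0, 0, 1], [0, 0, 0], 28],
    [[0, 0, 0], [0, 0, 0], 28],
    [[0, 0, 0], [0, 0, 0], 28]
  ]
}}

```text
time: 21.67
eef_pos: [0.5696, -0.0712, 0.0299]
tool_rot: [0.0, 0.064, 0.998, -0.0]
wrist_force: [0.2, -0.2, -2.5]
width: 0.381
gripper_force: 30.0
```

>>> {"op": "servo_tool", "data": {
  "moves": [
    [[0, 0, 0.3], [0, 0, 0], 28],
    [[0, 0, 0], [0, 0, 0], 46],
    [[0, 0, 0], [0, 0, 0], 46],
    [[0, 0, 0], [0, 0, 0], 46],
    [[0, 0, -25], [0, 0, 0], 46],
    [[0, 0, -35], [0, 0, 0], 46],
    [[0, 0, -33], [0, 0, 0], 60],
    [[0, 0, 0], [0, 0, 7], 60],
    [[0, 0, 0], [0, 0, 7], 60],
    [[0, 0, 0], [0, 0, 7], 60],
    [[0, 0, 0], [0, 0, 7], 60],
    [[0, 0, 0], [0, 0, 7], 60]
  ]
}}

```text
time: 22.67
eef_pos: [0.5694, -0.0711, 0.1222]
tool_rot: [0.0, 0.364, 0.932, 0.0]
wrist_force: [0.5, -0.4, 0.1]
width: 0.683
gripper_force: 0.0
```

>>> {"op": "servo_tool", "data": {
  "moves": [
    [[0, 0, 0], [0, 0, 7], 60],
    [[0, 0, 0], [0, 0, 7], 60],
    [[0, 0, 0], [0, 0, 7], 60],
    [[0, 0, 0], [0, 0, 7], 60],
    [[0, 0, 0], [0, 0, 7], 60],
    [[0, 0, 0], [0, 0, 7], 60],
    [[0, 0, 0], [0, 0, 7], 60],
    [[0, 0, 0], [0, 0, 6], 60],
    [[0, 0, 0], [0, 0, 0], 60],
    [[0, 0, 0], [0, 0, 0], 60]
  ]
}}

```text
time: 23.5
eef_pos: [0.5693, -0.0712, 0.1221]
tool_rot: [0.0, 0.75, 0.662, 0.0]
wrist_force: [-0.0, 0.5, -0.4]
width: 0.683
gripper_force: 0.0
```

```bash
python3 - <<'E'
from h import *
plan(dk(-66,264),-7.31,.028)
g=cam("top"); b=blue(g); b=b[(b[:,0]>180)&(b[:,0]<480)&(b[:,1]>200)]
w=p2w(g,b[:,:2],0.052);w2=p2w(g,b[:,:2],0.072); print(np.c_[b[:,:2],((w2[:,:2]-C)@np.c_[EX,EY])*1000].round(1))
g=cam("wrist"); cv2.imwrite("pics/w2.png",g["frame"])
E
```

```text
pos [569.3 -71.2 122.1] cur yaw -7.13 turn(z tool) 0.18  x 46.7 y -4.2 z 94.1  j6 -0.20->-0.20? F [-0.   0.5 -0.4] t 23.5 w 60.2 tilt [ 0.01 -0.  ]
[[452.3 278.3 -96.4  43.2]
 [453.6 261.8 -62.4  42.9]
 [454.6 245.5 -28.5  43.1]]
```

View pics/w2.png

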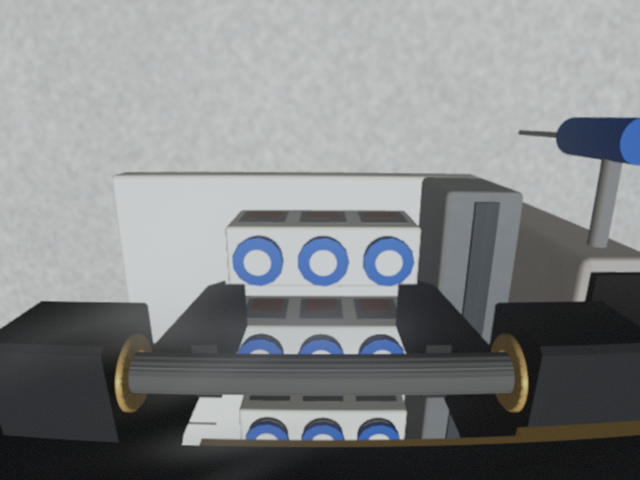

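>>> {"op": "servo_tool", "data": {
  "moves": [
    [[16, -4.2, 0], [0, 0, 0.2], 60],
    [[30.7, 0, 0], [0, 0, 0], 60],
    [[0, 0, 25], [0, 0, 0], 60],
    [[0, 0, 35], [0, 0, 0], 60],
    [[0, 0, 26], [0, 0, 0], 60],
    [[0, 0, 8], [0, 0, 0], 60],
    [[0, 0, 0], [0, 0, 0], 60],
    [[-6, 0, 0], [0, 0, 0], 60],
    [[-6, 0, 0], [0, 0, 0], 60],
    [[-6, 0, 0], [0, 0, 0], 60],
    [[-6, 0, 0], [0, 0, 0], 60],
    [[-6, 0, 0], [0, 0, 0], 60]
  ]
}}

```text
time: 24.6
eef_pos: [0.5677, -0.0548, 0.029]
tool_rot: [0.001, 0.752, 0.659, 0.001]
wrist_force: [0.0, 1.6, 1.5]
width: 0.68
gripper_force: 1.1
```

>>> {"op": "servo_tool", "data": {
  "moves": [
    [[-6, 0, 0], [0, 0, 0], 60],
    [[-6, 0, 0], [0, 0, 0], 60],
    [[-6, 0, 0], [0, 0, 0], 60],
    [[-6, 0, 0], [0, 0, 0], 60],
    [[-6, 0, 0], [0, 0, 0], 60],
    [[-6, 0, 0], [0, 0, 0], 60],
    [[-6, 0, 0], [0, 0, 0], 60],
    [[-6, 0, 0], [0, 0, 0], 60],
    [[-6, 0, 0], [0, 0, 0], 60],
    [[-6, 0, 0], [0, 0, 0], 60]
  ]
}}

```text
time: 25.43
eef_pos: [0.5593, -0.1138, 0.028]
tool_rot: [-0.0, 0.752, 0.659, 0.0]
wrist_force: [1.3, 6.4, 3.4]
width: 0.681
gripper_force: 2.6
```

```bash
python3 - <<'E'
from h import *
plan(dk(-66,146),-7.31,.028)
E
```

```text
pos [ 559.3 -113.8   28. ] cur yaw -7.51 turn(z tool) -0.20  x -27.7 y 0.3 z 0.0  j6 -0.28->-0.28? F [1.3 6.4 3.4] t 25.4 w 60.0 tilt [-0.    0.02]
```

>>> {"op": "servo_tool", "data": {
  "moves": [
    [[-5, 0, 0], [0, 0, -0.2], 60],
    [[-5, 0, 0], [0, 0, 0], 60],
    [[-4, 0, 0], [0, 0, 0], 60],
    [[-3, 0, 0], [0, 0, 0], 60],
    [[-2, 0, 0], [0, 0, 0], 60],
    [[-2, 0, 0], [0, 0, 0], 60],
    [[-1, 0, 0], [0, 0, 0], 60],
    [[0, 0, 0], [0, 0, 0], 60]
  ]
}}

```text
time: 26.1
eef_pos: [0.5565, -0.1355, 0.0281]
tool_rot: [-0.0, 0.751, 0.661, 0.0]
wrist_force: [0.4, 4.0, 3.5]
width: 0.683
gripper_force: 2.2
```

>>> {"op": "servo_tool", "data": {
  "moves": [
    [[-1, 0, 0], [0, 0, 0], 60],
    [[-1, 0, 0], [0, 0, 0], 60],
    [[-1, 0, 0], [0, 0, 0], 60],
    [[0, 0, 0], [0, 0, 0], 60]
  ]
}}

```text
time: 26.43
eef_pos: [0.5561, -0.1383, 0.028]
tool_rot: [-0.0, 0.751, 0.661, 0.0]
wrist_force: [0.6, 4.9, 3.2]
width: 0.684
gripper_force: 2.7
```

>>> {"op": "servo_tool", "data": {
  "moves": [
    [[-1, 0, 0], [0, 0, 0], 60],
    [[-1, 0, 0], [0, 0, 0], 60],
    [[0, 0, 0], [0, 0, 0], 60]
  ]
}}

```text
time: 26.68
eef_pos: [0.5559, -0.1402, 0.028]
tool_rot: [-0.0, 0.751, 0.661, 0.0]
wrist_force: [0.7, 6.1, 3.4]
width: 0.68
gripper_force: 3.1
```

>>> {"op": "servo_tool", "data": {
  "moves": [
    [[-1, 0, 0], [0, 0, 0], 60],
    [[-1, 0, 0], [0, 0, 0], 60],
    [[0, 0, 0], [0, 0, 0], 60]
  ]
}}

```text
time: 26.93
eef_pos: [0.5559, -0.1402, 0.0281]
tool_rot: [-0.001, 0.751, 0.661, 0.001]
wrist_force: [2.6, 18.3, 5.2]
width: 0.686
gripper_force: 8.8
```

>>> {"op": "servo_tool", "data": {
  "moves": [
    [[-1, 0, 0], [0, 0, 0], 60],
    [[0, 0, 0], [0, 0, 0], 60]
  ]
}}

```text
time: 27.1
eef_pos: [0.5559, -0.1403, 0.0281]
tool_rot: [-0.002, 0.751, 0.661, 0.002]
wrist_force: [4.9, 22.5, 5.4]
width: 0.682
gripper_force: 11.7
```

>>> {"op": "servo_tool", "data": {
  "moves": [
    [[10, 0, 0], [0, 0, 0], 60],
    [[0, 0, -30], [0, 0, 0], 40],
    [[0, 0, -35], [0, 0, 0], 0],
    [[-13, -26, 0], [0, 0, 0], 0],
    [[-13, -27, 0], [0, 0, 0], 0],
    [[-12, -26, 0], [0, 0, 0], 0],
    [[0, 0, 30], [0, 0, 0], 0],
    [[0, 0, 30], [0, 0, 0], 0],
    [[0, 0, 5], [0, 0, 0], 0],
    [[0, 0, 0], [0, 0, 0], 0]
  ]
}}

```text
time: 27.93
eef_pos: [0.4727, -0.161, 0.0268]
tool_rot: [-0.002, 0.751, 0.661, -0.001]
wrist_force: [-0.2, -0.2, 0.2]
width: 0.023
gripper_force: 0.0
```

```bash
python3 - <<'E'
from h import *
plan(dk(-121.5,119),-7.31,.028)
g=cam("top"); b=blue(g); b=b[(b[:,0]>320)&(b[:,0]<480)&(b[:,1]>200)]
w2=p2w(g,b[:,:2],0.072); print(np.c_[b[:,:2],((w2[:,:2]-C)@np.c_[EX,EY])*1000].round(1))
E
```

```text
pos [ 472.7 -161.    26.8] cur yaw -7.32 turn(z tool) -0.01  x 3.0 y 24.7 z -1.2  j6 -0.43->-0.43? F [-0.2 -0.2  0.2] t 27.9 w 2.0 tilt [-0.19  0.09]
[[466.1 276.6 -89.7  15.9]
 [465.6 263.  -62.3  18.8]
 [448.8 260.5 -60.8  52.7]
 [466.8 246.6 -28.2  18.5]
 [449.9 244.2 -26.8  52.7]
 [433.2 243.2 -28.4  86.7]
 [416.7 241.4 -28.3 120.6]]
```

>>> {"op": "servo_tool", "data": {
  "moves": [
    [[3, 6, 0], [0, 0, 0], 0],
    [[0, 5, 0], [0, 0, 0], 0],
    [[0, 4, 0], [0, 0, 0], 0],
    [[0, 3, 0], [0, 0, 0], 0],
    [[0, 3, 0], [0, 0, 0], 0],
    [[0, 2, 0], [0, 0, 0], 0],
    [[0, 1, 0], [0, 0, 0], 0],
    [[0, 0, 0], [0, 0, 0], 0]
  ]
}}

```text
time: 28.65
eef_pos: [0.4976, -0.161, 0.0281]
tool_rot: [-0.0, 0.751, 0.661, -0.0]
wrist_force: [-3.6, 0.5, 3.5]
width: 0.006
gripper_force: 2.1
```

>>> {"op": "servo_tool", "data": {
  "moves": [
    [[0, 1, 0], [0, 0, 0], 0],
    [[0, 1, 0], [0, 0, 0], 0],
    [[0, 0, 0], [0, 0, 0], 0]
  ]
}}

```text
time: 28.9
eef_pos: [0.4977, -0.1609, 0.0281]
tool_rot: [-0.003, 0.751, 0.661, -0.002]
wrist_force: [-17.5, 0.1, 12.6]
width: 0.006
gripper_force: 9.3
```

>>> {"op": "servo_tool", "data": {
  "moves": [
    [[0, -20, 0], [0, 0, 0], 0],
    [[-20, 0, 0], [0, 0, 0], 0],
    [[-14, 0, 0], [0, 0, 0], 0],
    [[0, 5, 0], [0, 0, 0], 0],
    [[0, 4, 0], [0, 0, 0], 0],
    [[0, 3, 0], [0, 0, 0], 0],
    [[0, 3, 0], [0, 0, 0], 0],
    [[0, 2, 0], [0, 0, 0], 0],
    [[0, 1.5, 0], [0, 0, 0], 0],
    [[0, 1.5, 0], [0, 0, 0], 0],
    [[0, 0, 0], [0, 0, 0], 0],
    [[0, 0, 0], [0, 0, 0], 0]
  ]
}}

```text
time: 29.9
eef_pos: [0.4932, -0.1941, 0.0279]
tool_rot: [-0.003, 0.75, 0.661, -0.002]
wrist_force: [-19.8, 0.1, 13.0]
width: 0.005
gripper_force: 9.8
```

>>> {"op": "servo_tool", "data": {
  "moves": [
    [[0, -20, 0], [0, 0, 0], 0],
    [[-20, 0, 0], [0, 0, 0], 0],
    [[-14, 0, 0], [0, 0, 0], 0],
    [[0, 5, 0], [0, 0, 0], 0],
    [[0, 4, 0], [0, 0, 0], 0],
    [[0, 3, 0], [0, 0, 0], 0],
    [[0, 3, 0], [0, 0, 0], 0],
    [[0, 2, 0], [0, 0, 0], 0],
    [[0, 1.5, 0], [0, 0, 0], 0],
    [[0, 1.5, 0], [0, 0, 0], 0],
    [[0, 0, 0], [0, 0, 0], 0],
    [[0, 0, 0], [0, 0, 0], 0]
  ]
}}

```text
time: 30.9
eef_pos: [0.4888, -0.2278, 0.0279]
tool_rot: [-0.003, 0.75, 0.661, -0.002]
wrist_force: [-19.7, 1.9, 12.1]
width: 0.006
gripper_force: 10.3
```

>>> {"op": "servo_tool", "data": {
  "moves": [
    [[0, -20, 0], [0, 0, 0], 0],
    [[-20, 0, 0], [0, 0, 0], 0],
    [[-14, 0, 0], [0, 0, 0], 0],
    [[0, 5, 0], [0, 0, 0], 0],
    [[0, 4, 0], [0, 0, 0], 0],
    [[0, 3, 0], [0, 0, 0], 0],
    [[0, 3, 0], [0, 0, 0], 0],
    [[0, 2, 0], [0, 0, 0], 0],
    [[0, 1.5, 0], [0, 0, 0], 0],
    [[0, 1.5, 0], [0, 0, 0], 0],
    [[0, 0, 0], [0, 0, 0], 0],
    [[0, 0, 0], [0, 0, 0], 0]
  ]
}}

```text
time: 31.9
eef_pos: [0.4843, -0.2616, 0.0279]
tool_rot: [-0.003, 0.75, 0.661, -0.002]
wrist_force: [-21.1, 0.7, 11.3]
width: 0.007
gripper_force: 10.9
```

>>> {"op": "servo_tool", "data": {
  "moves": [
    [[0, -20, 0], [0, 0, 0], 0],
    [[0, 0, -30], [0, 0, 0], 0],
    [[0, 0, -35], [0, 0, 0], 30],
    [[20, 10, 0], [0, 0, 0], 60],
    [[34, 20, 0], [0, 0, 0], 60],
    [[34, 20, 0], [0, 0, 0], 60],
    [[34, 20, 0], [0, 0, 0], 60],
    [[22, 13, 0], [0, 0, 0], 60],
    [[0, 0, 20], [0, 0, 0], 60],
    [[0, 0, 30], [0, 0, 0], 60],
    [[0, 0, 15], [0, 0, 0], 60],
    [[0, 0, 0], [0, 0, 0], 60]
  ]
}}

```text
time: 32.9
eef_pos: [0.5662, -0.1262, 0.0248]
tool_rot: [-0.003, 0.75, 0.661, -0.001]
wrist_force: [-0.8, -0.1, -0.8]
width: 0.684
gripper_force: 0.0
```

```bash
python3 - <<'E'
from h import *
plan(dk(-56,147),-7.31,.028)
E
```

```text
pos [ 566.2 -126.2   24.8] cur yaw -7.26 turn(z tool) 0.05  x -15.3 y 1.9 z -3.2  j6 -0.29->-0.29? F [-0.8 -0.1 -0.8] t 32.9 w 60.3 tilt [-0.3   0.15]
```

>>> {"op": "servo_tool", "data": {
  "moves": [
    [[-5, 1, -3], [0, 0, 0], 60],
    [[-4, 0, 0], [0, 0, 0], 60],
    [[-3, 0, 0], [0, 0, 0], 60],
    [[-2, 0, 0], [0, 0, 0], 60],
    [[-1, 0, 0], [0, 0, 0], 60],
    [[-1, 0, 0], [0, 0, 0], 60],
    [[-1, 0, 0], [0, 0, 0], 60],
    [[-1, 0, 0], [0, 0, 0], 60],
    [[0, 0, 0], [0, 0, 0], 60]
  ]
}}

```text
time: 33.65
eef_pos: [0.5675, -0.1419, 0.0326]
tool_rot: [-0.001, 0.751, 0.66, 0.003]
wrist_force: [4.7, 26.5, 9.1]
width: 0.682
gripper_force: 12.9
```

>>> {"op": "servo_tool", "data": {
  "moves": [
    [[10, 0, 0], [0, 0, 0], 60],
    [[0, 0, -35], [0, 0, 0], 60],
    [[0, 0, -40], [0, 0, 0], 60],
    [[0, 0, -40], [0, 0, 0], 60],
    [[0, 0, -40], [0, 0, 0], 60],
    [[-20, 0, -35], [0, 0, 0], 60],
    [[-15, 0, 0], [0, 0, 0], 60],
    [[0, 0, 0], [0, 0, 0], 60],
    [[0, 0, 0], [0, 0, 0], 60]
  ]
}}

```text
time: 34.4
eef_pos: [0.5627, -0.171, 0.2205]
tool_rot: [-0.0, 0.751, 0.66, -0.0]
wrist_force: [0.1, 0.5, -0.3]
width: 0.68
gripper_force: 0.0
```

```bash
python3 - <<'E'
from h import *
plan((.4497,.3915),16,.18)
g=cam("wrist"); cv2.imwrite("pics/w3.png",g["frame"]); np.savez("w3.npz",**{k:g[k] for k in ("R","t","cx","cy","vertical_fov","dist_coeffs")})
b=blue(g,100); w2=p2w(g,b[:,:2],0.072); print(np.c_[b,((w2[:,:2]-C)@np.c_[EX,EY])*1000].round(1))
E
```

```text
pos [ 562.7 -171.   220.5] cur yaw -7.40 turn(z tool) -23.40  x 571.8 y 46.4 z 40.5  j6 -0.36->-0.77? F [ 0.1  0.5 -0.3] t 34.4 w 59.9 tilt [-0.03  0.02]
[[324.4 335.9 582.5 -54.8  18.6]
 [282.9 335.8 564.  -88.9  18.7]
 [365.5 335.4 619.5 -21.1  19. ]
 [366.9 297.3 696.5 -21.1  53.2]
 [324.6 297.3 688.  -54.7  53.3]
 [282.  297.2 693.5 -88.5  53.3]
 [368.4 257.3 758.5 -20.9  86.8]
 [324.7 257.3 755.  -54.6  86.8]
 [281.1 257.3 737.5 -88.2  86.9]
 [364.8 172.7 881.5 -25.4 151.8]
 [318.4 172.5 867.  -59.2 152. ]
 [272.1 172.3 867.5 -92.9 152.2]]
```

View pics/w3.png

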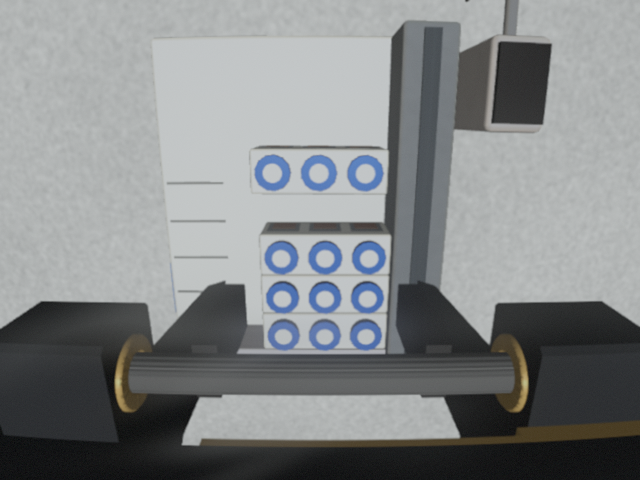

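The knock has happened: rack 4 now stands about 31 mm off to the left and 4 mm back, with its caps at px (272–365, 172). The other three are flush. Pushing rack 4 back.

>>> {"op": "servo_tool", "data": {
  "moves": [
    [[33, -3, 0], [0, 0, 0], 60],
    [[40, 0, 0], [0, 0, 0], 60],
    [[0, 0, 30], [0, 0, 0], 60],
    [[0, 0, 40], [0, 0, 0], 60],
    [[0, 0, 40], [0, 0, 0], 60],
    [[0, 0, 40], [0, 0, 0], 60],
    [[0, 0, 30], [0, 0, 0], 60],
    [[0, 0, 12], [0, 0, 0], 60],
    [[0, 0, 0], [0, 0, 0], 60],
    [[-6, 0, 0], [0, 0, 0], 60],
    [[-6, 0, 0], [0, 0, 0], 60]
  ]
}}

```text
time: 35.37
eef_pos: [0.569, -0.1101, 0.0309]
tool_rot: [0.001, 0.751, 0.661, 0.001]
wrist_force: [-0.1, 4.5, 0.9]
width: 0.677
gripper_force: 1.4
```

>>> {"op": "servo_tool", "data": {
  "moves": [
    [[-6, 0, 0], [0, 0, 0], 60],
    [[-6, 0, 0], [0, 0, 0], 60],
    [[-6, 0, 0], [0, 0, 0], 60],
    [[-5, 0, 0], [0, 0, 0], 60],
    [[-3, 0, 0], [0, 0, 0], 60],
    [[-2, 0, 0], [0, 0, 0], 60],
    [[-1, 0, 0], [0, 0, 0], 60],
    [[-1, 0, 0], [0, 0, 0], 60],
    [[-1, 0, 0], [0, 0, 0], 60],
    [[0, 0, 0], [0, 0, 0], 60]
  ]
}}

```text
time: 36.2
eef_pos: [0.564, -0.1403, 0.029]
tool_rot: [-0.0, 0.751, 0.661, -0.0]
wrist_force: [1.0, 0.3, 0.8]
width: 0.684
gripper_force: 0.4
```

```bash
python3 - <<'E'
from h import *
plan(dk(-59,147),-7.31,.028)
E
```

```text
pos [ 564.  -140.3   29. ] cur yaw -7.30 turn(z tool) 0.01  x -1.0 y -0.7 z 1.0  j6 -0.32->-0.32? F [1.  0.3 0.8] t 36.2 w 60.3 tilt [-0.01 -0.  ]
```

>>> {"op": "servo_tool", "data": {
  "moves": [
    [[-1, 0, 0], [0, 0, 0], 60],
    [[-1.5, 0, 0], [0, 0, 0], 60],
    [[0, 0, 0], [0, 0, 0], 60],
    [[10, 0, 0], [0, 0, 0], 60],
    [[0, 0, -30], [0, 0, 0], 40],
    [[0, 0, -35], [0, 0, 0], 0],
    [[-12, -29, 0], [0, 0, 0], 0],
    [[-12, -29, 0], [0, 0, 0], 0],
    [[-12, -28, 0], [0, 0, 0], 0],
    [[0, 0, 30], [0, 0, 0], 0],
    [[0, 0, 28], [0, 0, 0], 0],
    [[0, 0, 6], [0, 0, 0], 0]
  ]
}}

```text
time: 37.2
eef_pos: [0.4732, -0.1568, 0.0271]
tool_rot: [-0.002, 0.751, 0.66, -0.001]
wrist_force: [-0.3, 0.9, -0.9]
width: 0.099
gripper_force: 0.0
```

>>> {"op": "servo_tool", "data": {
  "moves": [
    [[0, 6, 0], [0, 0, 0], 0],
    [[0, 6, 0], [0, 0, 0], 0],
    [[0, 5, 0], [0, 0, 0], 0],
    [[0, 3, 0], [0, 0, 0], 0],
    [[0, 2, 0], [0, 0, 0], 0],
    [[0, 1.5, 0], [0, 0, 0], 0],
    [[0, 1, 0], [0, 0, 0], 0],
    [[0, 1, 0], [0, 0, 0], 0],
    [[0, 0, 0], [0, 0, 0], 0]
  ]
}}

```text
time: 37.95
eef_pos: [0.4981, -0.1605, 0.0307]
tool_rot: [-0.003, 0.75, 0.661, -0.002]
wrist_force: [-21.4, 1.2, 16.0]
width: 0.005
gripper_force: 11.0
```

```bash
python3 - <<'E'
from h import *
plan(dk(-121.5,119),-7.31,.028)
E
```

```text
pos [ 498.1 -160.5   30.7] cur yaw -7.26 turn(z tool) 0.05  x -0.7 y -0.4 z 2.7  j6 -0.41->-0.41? F [-21.4   1.2  16. ] t 38.0 w 0.4 tilt [-0.36  0.09]
```

>>> {"op": "servo_tool", "data": {
  "moves": [
    [[0, -20, 0], [0, 0, 0], 0],
    [[0, 0, -30], [0, 0, 0], 0],
    [[0, 0, -35], [0, 0, 0], 30],
    [[21, 29, 0], [0, 0, 0], 60],
    [[22, 29, 0], [0, 0, 0], 60],
    [[0, 27, 0], [0, 0, 0], 60],
    [[0, 0, 20], [0, 0, 0], 60],
    [[0, 0, 30], [0, 0, 0], 60],
    [[0, 0, 13], [0, 0, 0], 60],
    [[0, 0, 0], [0, 0, 0], 60],
    [[0, 0, 0], [0, 0, 0], 60]
  ]
}}

```text
time: 38.87
eef_pos: [0.5705, -0.1265, 0.0323]
tool_rot: [-0.0, 0.751, 0.661, 0.0]
wrist_force: [0.0, 0.6, 0.0]
width: 0.661
gripper_force: 0.0
```

>>> {"op": "servo_tool", "data": {
  "moves": [
    [[-5, 0, 0], [0, 0, 0], 60],
    [[-4, 0, 0], [0, 0, 0], 60],
    [[-3, 0, 0], [0, 0, 0], 60],
    [[-2, 0, 0], [0, 0, 0], 60],
    [[-1, 0, 0], [0, 0, 0], 60],
    [[-1, 0, 0], [0, 0, 0], 60],
    [[0, 0, 0], [0, 0, 0], 60]
  ]
}}

```text
time: 39.45
eef_pos: [0.5685, -0.1418, 0.0325]
tool_rot: [-0.0, 0.751, 0.66, 0.001]
wrist_force: [1.5, 5.0, 3.1]
width: 0.68
gripper_force: 2.1
```

```bash
python3 - <<'E'
from h import *
plan(dk(-56,147),-7.31,.028)
E
```

```text
pos [ 568.5 -141.8   32.5] cur yaw -7.33 turn(z tool) -0.02  x -0.1 y -2.4 z 4.5  j6 -0.32->-0.32? F [1.5 5.  3.1] t 39.5 w 59.9 tilt [0.04 0.05]
```

Contact again at y = 147. One more small push, then retract and check from above.

>>> {"op": "servo_tool", "data": {
  "moves": [
    [[-1.5, 0, 0], [0, 0, 0], 60],
    [[0, 0, 0], [0, 0, 0], 60],
    [[12, 0, 0], [0, 0, 0], 60],
    [[0, 0, -30], [0, 0, 0], 60],
    [[0, 0, -40], [0, 0, 0], 60],
    [[0, 0, -40], [0, 0, 0], 60],
    [[0, 0, -40], [0, 0, 0], 60],
    [[-20, 0, -38], [0, 0, 0], 60],
    [[-20, 0, 0], [0, 0, 0], 60],
    [[0, 0, 0], [0, 0, 0], 60],
    [[0, 0, 0], [0, 0, 0], 60]
  ]
}}

```text
time: 40.37
eef_pos: [0.5643, -0.1711, 0.2184]
tool_rot: [-0.0, 0.751, 0.66, -0.0]
wrist_force: [-0.1, -0.3, 0.1]
width: 0.679
gripper_force: 0.0
```

```bash
python3 - <<'E'
from h import *
chain([("hold",(.4497,.3915),16)])
plan((.4497,.3915),16,.12)
g=cam("wrist"); cv2.imwrite("pics/w4.png",cv2.resize(g["frame"][130:360,230:430],None,fx=3,fy=2.6,interpolation=cv2.INTER_CUBIC))
b=blue(g,100); w2=p2w(g,b[:,:2],0.072); print(np.c_[b,((w2[:,:2]-C)@np.c_[EX,EY])*1000].round(1))
E
```

```text
hold: turn -23.38 x 572.4 y 44.9  -> world [449.7 391.5] yaw 16.00
pos [ 564.3 -171.1  218.4] cur yaw -7.38 turn(z tool) -23.38  x 572.4 y 44.9 z 98.4  j6 -0.36->-0.77? F [-0.1 -0.3  0.1] t 40.4 w 59.9 tilt [-0.05  0.01]
[[325.2 339.9 193.  -52.6  16.2]
 [279.3 338.7 213.  -90.1  17.3]
 [364.  336.8 612.  -20.9  19. ]
 [365.3 298.5 708.  -21.   53.2]
 [322.7 298.4 695.  -54.6  53.3]
 [279.9 298.4 698.5 -88.4  53.3]
 [366.8 258.2 769.5 -20.9  86.9]
 [322.7 258.3 764.5 -54.6  86.8]
 [278.7 258.3 750.  -88.3  86.9]
 [368.3 215.3 828.  -20.7 120.6]
 [323.  215.3 821.5 -54.4 120.6]
 [277.5 215.1 823.5 -88.2 120.7]]
```

>>> {"op": "servo_tool", "data": {
  "moves": [
    [[0, 0, -10], [0, 0, -5.6], 60],
    [[0, 0, -10], [0, 0, -5.7], 60],
    [[0, 0, 0], [0, 0, -5.7], 60],
    [[0, 0, 0], [0, 0, -5.7], 60],
    [[20, 1, 0], [0, 0, 0], 60],
    [[36, 2, 0], [0, 0, 0], 60],
    [[36, 2, 0], [0, 0, 0], 60],
    [[36, 2, 0], [0, 0, 0], 60],
    [[36, 2, 0], [0, 0, 0], 60],
    [[36, 2, 0], [0, 0, 0], 60],
    [[36, 2, 0], [0, 0, 0], 60],
    [[36, 2, 0], [0, 0, 0], 60]
  ]
}}

```text
time: 41.42
eef_pos: [0.5055, 0.0978, 0.2379]
tool_rot: [-0.001, 0.606, 0.796, -0.001]
wrist_force: [0.1, 0.6, -0.3]
width: 0.681
gripper_force: 0.0
```

>>> {"op": "servo_tool", "data": {
  "moves": [
    [[36, 4, 0], [0, 0, 0], 60],
    [[36, 4, 0], [0, 0, 0], 60],
    [[36, 4, 0], [0, 0, 0], 60],
    [[36, 4, 0], [0, 0, 0], 60],
    [[36, 4, 0], [0, 0, 0], 60],
    [[36, 4, 0], [0, 0, 0], 60],
    [[20, 4, 0], [0, 0, 0], 60],
    [[0, 0, 0], [0, 0, 0], 60],
    [[0, 0, 0], [0, 0, 0], 60]
  ]
}}

```text
time: 42.17
eef_pos: [0.4701, 0.3311, 0.2377]
tool_rot: [-0.0, 0.605, 0.796, -0.001]
wrist_force: [0.5, -0.1, -0.2]
width: 0.683
gripper_force: 0.0
```

```bash
python3 - <<'E'
from h import *
plan((.4497,.3915),15.3,.11)
g=cam("wrist"); cv2.imwrite("pics/w5.png",g["frame"]); np.savez("w5.npz",**{k:g[k] for k in ("R","t","cx","cy","vertical_fov","dist_coeffs")})
E
```

```text
pos [470.1 331.1 237.7] cur yaw 15.54 turn(z tool) 0.24  x 63.7 y -3.8 z 127.7  j6 0.14->0.14? F [ 0.5 -0.1 -0.2] t 42.2 w 60.1 tilt [-0.12 -0.07]
```

View pics/w5.png

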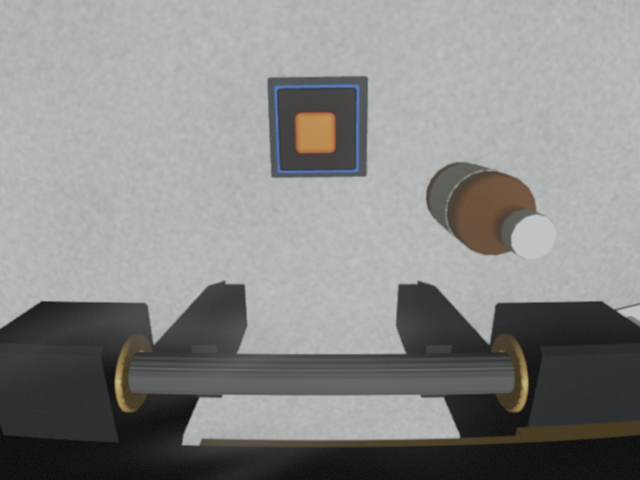

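The roller hangs in its holder: handle top at (315,132), rim corners about (275,86), (358,85), (360,172) and (278,173). The bottle is clear on the right at (490,210).

```bash
python3 - <<'E'
from h import *
g=dict(np.load("w5.npz"))
im=cv2.imread("pics/w5.png"); hsv=cv2.cvtColor(im,cv2.COLOR_BGR2HSV)
m=cv2.inRange(hsv,(105,120,60),(128,255,255)); m[:, :250]=0; m[:,390:]=0; m[200:]=0
for nm,mm,z,n in (("rim",m,.072,0),("handle",cv2.inRange(hsv,(5,120,100),(25,255,255)),.162,0)):
    mm=mm.copy(); mm[:, :250]=0; mm[:,390:]=0; mm[200:]=0
    pts=cv2.findNonZero(mm); box=cv2.boxPoints(cv2.minAreaRect(pts)); w=p2w(g,box,z)
    print(nm,box.round(1).tolist(),w.mean(0).round(4),[(round(1000*np.linalg.norm(w[i]-w[i-1]),1),round(np.degrees(np.arctan2(*(w[i]-w[i-1])[1::-1])),2)) for i in range(4)])
c=cv2.resize(im[65:190,255:380],None,fx=4.6,fy=4.6,interpolation=cv2.INTER_CUBIC); cv2.imwrite("pics/w5c.png",c)
E
```

```text
rim [[275.0, 85.0], [358.0, 85.0], [358.0, 172.0], [275.0, 172.0]] [0.4478 0.3925 0.072 ] [(np.float64(63.9), np.float64(103.99)), (np.float64(60.8), np.float64(15.47)), (np.float64(63.9), np.float64(-73.26)), (np.float64(63.9), np.float64(-164.48))]
handle [[295.0, 112.0], [335.0, 112.0], [335.0, 153.0], [295.0, 153.0]] [0.4482 0.3926 0.162 ] [(np.float64(21.5), np.float64(104.65)), (np.float64(21.1), np.float64(15.47)), (np.float64(21.4), np.float64(-74.02)), (np.float64(21.6), np.float64(-164.5))]
```

View pics/w5c.png

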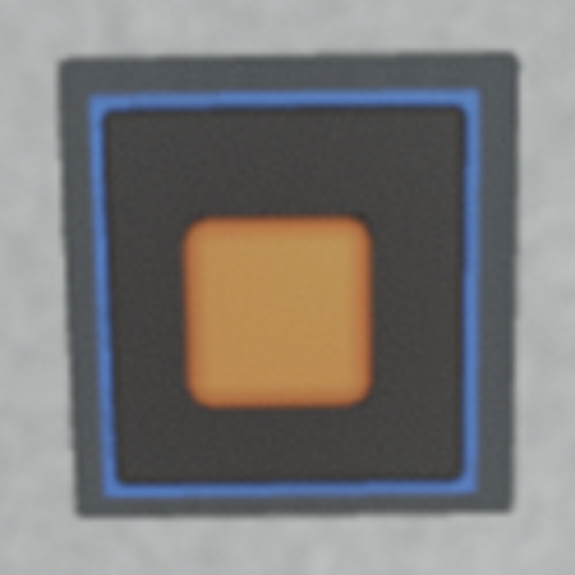

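```bash
python3 - <<'E'
from h import *
g=dict(np.load("w5.npz"))
for nm,z,b in (("rim",.072,[(90,96),(480,91),(478,492),(103,494)]),("plate",.006,[(59,62),(518,53),(513,512),(76,517)]),("handle",.162,[(186,217),(372,217),(372,408),(188,408)])):
    w=p2w(g,(np.array(b)+.5)/4.6-.5+[255,65],z)
    print(nm,w.mean(0).round(4),[(round(1000*np.linalg.norm(w[i]-w[i-1]),1),round(np.degrees(np.arctan2(*(w[i]-w[i-1])[1::-1])),2)) for i in range(4)])
plan((.449,.392),16,.11)
E
```

```text
rim [0.4482 0.3927 0.072 ] [(np.float64(63.6), np.float64(105.93)), (np.float64(62.1), np.float64(16.17)), (np.float64(64.0), np.float64(-73.53)), (np.float64(62.8), np.float64(-164.17))]
plate [0.4482 0.3926 0.006 ] [(np.float64(88.1), np.float64(106.0)), (np.float64(88.3), np.float64(16.55)), (np.float64(88.6), np.float64(-73.62)), (np.float64(88.9), np.float64(-163.81))]
handle [0.4484 0.3927 0.162 ] [(np.float64(21.7), np.float64(105.27)), (np.float64(21.4), np.float64(15.48)), (np.float64(21.7), np.float64(-74.0)), (np.float64(21.6), np.float64(-164.5))]
pos [470.6 330.1 238. ] cur yaw 15.45 turn(z tool) -0.55  x 65.5 y -3.7 z 128.0  j6 0.14->0.13? F [-0.3  0.1 -0.1] t 42.2 w 60.0 tilt [-0.09 -0.06]
```

>>> {"op": "servo_tool", "data": {
  "moves": [
    [[22, -1.2, 0], [0, 0, -0.6], 60],
    [[22, -1.2, 0], [0, 0, 0], 60],
    [[21.5, -1.3, 0], [0, 0, 0], 60],
    [[0, 0, 0], [0, 0, 0], 60],
    [[0, 0, 30], [0, 0, 0], 60],
    [[0, 0, 35], [0, 0, 0], 60],
    [[0, 0, 35], [0, 0, 0], 60],
    [[0, 0, 20], [0, 0, 0], 60],
    [[0, 0, 8], [0, 0, 0], 60],
    [[0, 0, 0], [0, 0, 0], 60]
  ],
  "grip_force": 45
}}

```text
time: 43.05
eef_pos: [0.4497, 0.3906, 0.1095]
tool_rot: [-0.001, 0.602, 0.798, -0.002]
wrist_force: [0.4, -0.5, -0.1]
width: 0.68
gripper_force: 0.0
```

>>> {"op": "servo_tool", "data": {
  "moves": [
    [[0, 0, 0], [0, 0, 0], 50],
    [[0, 0, 0], [0, 0, 0], 40],
    [[0, 0, 0], [0, 0, 0], 30],
    [[0, 0, 0], [0, 0, 0], 25],
    [[0, 0, 0], [0, 0, 0], 15],
    [[0, 0, 0], [0, 0, 0], 15],
    [[0, 0, 0], [0, 0, 0], 15]
  ]
}}

```text
time: 43.63
eef_pos: [0.4499, 0.3923, 0.1112]
tool_rot: [0.0, 0.602, 0.799, 0.0]
wrist_force: [-1.3, -1.3, 1.7]
width: 0.24
gripper_force: 45.0
```

```bash
python3 - <<'E'
from h import *
plan((.449,.392),16.1,.11)
print(observe()["gripper_force"])
E
```

```text
pos [449.9 392.3 111.2] cur yaw 16.00 turn(z tool) -0.10  x -0.0 y -0.9 z 1.2  j6 0.24->0.24? F [-1.3 -1.3  1.7] t 43.6 w 21.1 tilt [0.02 0.01]
44.99550330452621
```

>>> {"op": "servo_tool", "data": {
  "moves": [
    [[0, 0, -8], [0, 0, 0], 15],
    [[0, 0, -16], [0, 0, 0], 15],
    [[0, 0, -20], [0, 0, 0], 15],
    [[0, 0, -20], [0, 0, 0], 15],
    [[0, 0, -20], [0, 0, 0], 15],
    [[0, 0, -16], [0, 0, 0], 15],
    [[0, 0, -6], [0, 0, 0], 15],
    [[0, 0, 0], [0, 0, 5.8], 15],
    [[0, 0, 0], [0, 0, 5.8], 15],
    [[0, 0, 0], [0, 0, 5.8], 15],
    [[0, 0, 0], [0, 0, 5.8], 15],
    [[0, 0, 0], [0, 0, 0], 15]
  ]
}}

```text
time: 44.63
eef_pos: [0.4496, 0.392, 0.2163]
tool_rot: [-0.0, 0.751, 0.66, -0.001]
wrist_force: [-0.2, -0.5, -0.9]
width: 0.241
gripper_force: 45.0
```

```bash
python3 - <<'E'
from h import *
plan(dk(-87,17),-7.31,.185)
g=cam("scene"); c=w2p(g,[observe()["eef_pos"]-[0,0,.05]])[0]; x,y=int(c[0]),int(c[1]); print(c)
cv2.imwrite("pics/s1.png",cv2.resize(g["frame"][max(y-70,0):y+70,max(x-80,0):x+80],None,fx=3.5,fy=3.5,interpolation=cv2.INTER_CUBIC))
E
```

```text
pos [449.6 392.  216.3] cur yaw -7.41 turn(z tool) -0.10  x -644.5 y 152.5 z 31.3  j6 0.65->0.65? F [-0.2 -0.5 -0.9] t 44.6 w 21.2 tilt [-0.06 -0.04]
[413.06607728 120.47011003]
```

View pics/s1.png

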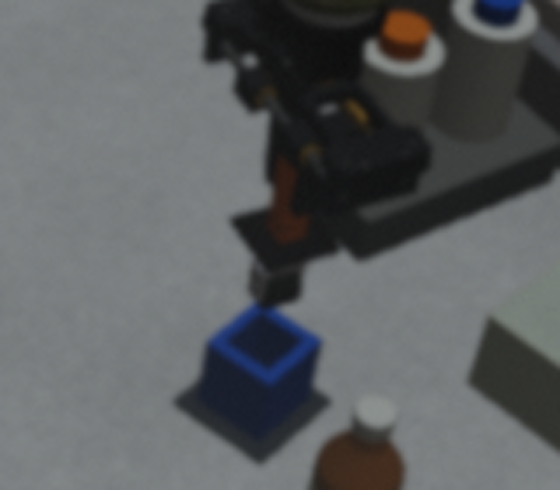

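>>> {"op": "servo_tool", "data": {
  "moves": [
    [[-10, 2, 0], [0, 0, -0.1], 15],
    [[-22, 5, 0], [0, 0, 0], 15],
    [[-34, 8, 0], [0, 0, 0], 15],
    [[-34, 8, 0], [0, 0, 0], 15],
    [[-34, 8, 0], [0, 0, 0], 15],
    [[-34, 8, 0], [0, 0, 0], 15],
    [[-34, 8, 0], [0, 0, 0], 15],
    [[-34, 8, 0], [0, 0, 0], 15],
    [[-34, 8, 0], [0, 0, 0], 15],
    [[-34, 8, 0], [0, 0, 0], 15],
    [[-34, 8, 0], [0, 0, 0], 15],
    [[-34, 8, 0], [0, 0, 0], 15]
  ]
}}

```text
time: 45.68
eef_pos: [0.4896, 0.0101, 0.217]
tool_rot: [0.0, 0.749, 0.663, -0.0]
wrist_force: [0.6, -0.4, -2.6]
width: 0.248
gripper_force: 45.0
```

>>> {"op": "servo_tool", "data": {
  "moves": [
    [[-34, 8, 0], [0, 0, 0], 15],
    [[-34, 8, 0], [0, 0, 0], 15],
    [[-34, 8, 0], [0, 0, 0], 15],
    [[-34, 8, 0], [0, 0, 0], 15],
    [[-34, 8, 0], [0, 0, 0], 15],
    [[-34, 8, 0], [0, 0, 0], 15],
    [[-34, 8, 0], [0, 0, 0], 15],
    [[-22, 7, 0], [0, 0, 0], 15],
    [[-10, 2.5, 0], [0, 0, 0], 15],
    [[0, 0, 0], [0, 0, 0], 15],
    [[0, 0, 0], [0, 0, 0], 15]
  ]
}}

```text
time: 46.6
eef_pos: [0.5213, -0.2631, 0.2167]
tool_rot: [-0.001, 0.749, 0.662, 0.0]
wrist_force: [-0.6, 0.6, -1.1]
width: 0.251
gripper_force: 45.0
```

```bash
python3 - <<'E'
from h import *
plan(dk(-87,17),-7.31,.175)
g=cam("wrist"); cv2.imwrite("pics/w6.png",g["frame"])
b=blue(g,100); w2=p2w(g,b[:,:2],0.072); print(np.c_[b,((w2[:,:2]-C)@np.c_[EX,EY])*1000].round(1))
E
```

```text
pos [ 521.3 -263.1  216.7] cur yaw -7.06 turn(z tool) 0.25  x -3.8 y -2.0 z 41.7  j6 -0.54->-0.54? F [-0.6  0.6 -1.1] t 46.6 w 22.1 tilt [-0.03  0.05]
[[ 408.8  223.1  821.   -21.4   18.7]
 [ 411.8  178.   892.   -21.2   52.3]
 [ 365.3  177.5  884.   -55.    52.4]
 [ 318.5  177.2  882.   -88.7   52.4]
 [ 414.7  130.2  965.   -21.1   86. ]
 [ 367.1  129.6  961.   -54.7   86.1]
 [ 318.8  129.3  957.   -88.5   86.1]
 [ 417.8   79.9 1049.5  -20.9  119.8]
 [ 368.6   79.1 1042.   -54.7  119.8]
 [ 319.2   78.7 1038.   -88.4  119.9]]
```

View pics/w6.png

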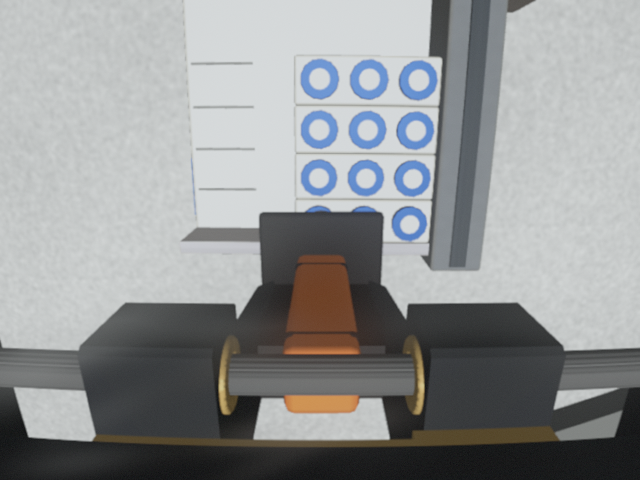

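>>> {"op": "servo_tool", "data": {
  "moves": [
    [[-3.8, -2, 15], [0, 0, 0.25], 15],
    [[0, 0, 15], [0, 0, 0], 15],
    [[0, 0, 7], [0, 0, 0], 15],
    [[0, 0, 0], [0, 0, 0], 15],
    [[0, 0, 0], [0, 0, 0], 15],
    [[0, 0, 2], [0, 0, 0], 15],
    [[0, 0, 2], [0, 0, 0], 15],
    [[0, 0, 2], [0, 0, 0], 15],
    [[0, 0, 0], [0, 0, 0], 15],
    [[0, 0, 0], [0, 0, 0], 15]
  ]
}}

```text
time: 47.48
eef_pos: [0.5193, -0.2673, 0.1739]
tool_rot: [-0.0, 0.751, 0.66, -0.0]
wrist_force: [-0.7, -0.7, -2.0]
width: 0.246
gripper_force: 45.0
```

```bash
python3 - <<'E'
from h import *
plan(dk(-87,17),-7.31,.1637)
E
```

```text
pos [ 519.3 -267.3  173.9] cur yaw -7.36 turn(z tool) -0.05  x 0.5 y -0.5 z 10.2  j6 -0.55->-0.55? F [-0.7 -0.7 -2. ] t 47.5 w 21.6 tilt [-0.  0.]
```

>>> {"op": "servo_tool", "data": {
  "moves": [
    [[0.5, 0, 1], [0, 0, 0], 15],
    [[0, 0, 1], [0, 0, 0], 15],
    [[0, 0, 1], [0, 0, 0], 15],
    [[0, 0, 1], [0, 0, 0], 15],
    [[0, 0, 0], [0, 0, 0], 15]
  ]
}}

```text
time: 47.9
eef_pos: [0.5194, -0.2669, 0.17]
tool_rot: [0.0, 0.751, 0.66, 0.0]
wrist_force: [0.4, 0.2, 2.4]
width: 0.247
gripper_force: 45.0
```

>>> {"op": "servo_tool", "data": {
  "moves": [
    [[0, 0, 1], [0, 0, 0], 15],
    [[0, 0, 1], [0, 0, 0], 15],
    [[0, 0, 1], [0, 0, 0], 15],
    [[0, 0, 0], [0, 0, 0], 15]
  ]
}}

```text
time: 48.23
eef_pos: [0.5195, -0.267, 0.1671]
tool_rot: [0.0, 0.751, 0.66, 0.0]
wrist_force: [0.0, -0.9, 5.4]
width: 0.246
gripper_force: 45.0
```

>>> {"op": "servo_tool", "data": {
  "moves": [
    [[0, 0, 1], [0, 0, 0], 15],
    [[0, 0, 1], [0, 0, 0], 15],
    [[0, 0, 1], [0, 0, 0], 15],
    [[0, 0, 0], [0, 0, 0], 15]
  ]
}}

```text
time: 48.57
eef_pos: [0.5196, -0.267, 0.1645]
tool_rot: [0.001, 0.751, 0.66, 0.0]
wrist_force: [0.6, -0.7, 7.2]
width: 0.247
gripper_force: 45.0
```

>>> {"op": "servo_tool", "data": {
  "moves": [
    [[0, 1, 0], [0, 0, 0], 15],
    [[0, 1.5, 0], [0, 0, 0], 15],
    [[0, 2, 0], [0, 0, 0], 15],
    [[0, 2, 0], [0, 0, 0], 15],
    [[0, 2, 0], [0, 0, 0], 15],
    [[0, 2, 0], [0, 0, 0], 15],
    [[0, 2, 0], [0, 0, 0], 15],
    [[0, 2, 0], [0, 0, 0], 15],
    [[0, 2, 0], [0, 0, 0], 15],
    [[0, 2, 0], [0, 0, 0], 15],
    [[0, 2, 0], [0, 0, 0], 15],
    [[0, 2, 0], [0, 0, 0], 15]
  ]
}}

```text
time: 49.57
eef_pos: [0.5419, -0.2699, 0.1646]
tool_rot: [0.001, 0.751, 0.66, 0.0]
wrist_force: [0.5, 0.4, 7.2]
width: 0.247
gripper_force: 45.0
```

>>> {"op": "servo_tool", "data": {
  "moves": [
    [[0, 2, 0], [0, 0, 0], 15],
    [[0, 2, 0], [0, 0, 0], 15],
    [[0, 2, 0], [0, 0, 0], 15],
    [[0, 2, 0], [0, 0, 0], 15],
    [[0, 2, 0], [0, 0, 0], 15],
    [[0, 2, 0], [0, 0, 0], 15],
    [[0, 2, 0], [0, 0, 0], 15],
    [[0, 2, 0], [0, 0, 0], 15],
    [[0, 2, 0], [0, 0, 0], 15],
    [[0, 2, 0], [0, 0, 0], 15],
    [[0, 2, 0], [0, 0, 0], 15],
    [[0, 2, 0], [0, 0, 0], 15]
  ]
}}

```text
time: 50.57
eef_pos: [0.5652, -0.2728, 0.1645]
tool_rot: [-0.0, 0.751, 0.66, -0.0]
wrist_force: [-3.0, 0.0, 7.3]
width: 0.245
gripper_force: 45.0
```

>>> {"op": "servo_tool", "data": {
  "moves": [
    [[0, 2, 0], [0, 0, 0], 15],
    [[0, 2, 0], [0, 0, 0], 15],
    [[0, 2, 0], [0, 0, 0], 15],
    [[0, 2, 0], [0, 0, 0], 15],
    [[0, 2, 0], [0, 0, 0], 15],
    [[0, 2, 0], [0, 0, 0], 15],
    [[0, 2, 0], [0, 0, 0], 15],
    [[0, 2, 0], [0, 0, 0], 15],
    [[0, 2, 0], [0, 0, 0], 15],
    [[0, 2, 0], [0, 0, 0], 15],
    [[0, 1.5, 0], [0, 0, 0], 15],
    [[0, 0, 0], [0, 0, 0], 15]
  ]
}}

```text
time: 51.57
eef_pos: [0.5873, -0.2757, 0.1647]
tool_rot: [0.001, 0.751, 0.66, 0.0]
wrist_force: [-0.0, -0.6, 6.8]
width: 0.245
gripper_force: 45.0
```

```bash
python3 - <<'E'
from h import *
plan(dk(-17.7,17),-7.31,.164)
E
```

```text
pos [ 587.3 -275.7  164.7] cur yaw -7.35 turn(z tool) -0.04  x 0.2 y 0.2 z 0.7  j6 -0.49->-0.49? F [-0.  -0.6  6.8] t 51.6 w 21.6 tilt [ 0.09 -0.05]
```

>>> {"op": "servo_tool", "data": {
  "moves": [
    [[0, 0, -7], [0, 0, 0], 15],
    [[0, 0, -9], [0, 0, 0], 15],
    [[8, -15, 0], [0, 0, 0], 15],
    [[13, -27, 0], [0, 0, 0], 15],
    [[13, -27, 0], [0, 0, 0], 15],
    [[0, 0, 0], [0, 0, 0], 15],
    [[0, 0, 3], [0, 0, 0], 15],
    [[0, 0, 3], [0, 0, 0], 15],
    [[0, 0, 1], [0, 0, 0], 15],
    [[0, 0, 1], [0, 0, 0], 15],
    [[0, 0, 1], [0, 0, 0], 15],
    [[0, 0, 1], [0, 0, 0], 15]
  ]
}}

```text
time: 52.57
eef_pos: [0.5231, -0.2333, 0.17]
tool_rot: [0.0, 0.751, 0.66, 0.0]
wrist_force: [0.2, -0.4, 1.8]
width: 0.245
gripper_force: 45.0
```

>>> {"op": "servo_tool", "data": {
  "moves": [
    [[0, 0, 1], [0, 0, 0], 15],
    [[0, 0, 1], [0, 0, 0], 15],
    [[0, 0, 1], [0, 0, 0], 15],
    [[0, 0, 1], [0, 0, 0], 15],
    [[0, 0, 1], [0, 0, 0], 15],
    [[0, 0, 1], [0, 0, 0], 15],
    [[0, 0, 0], [0, 0, 0], 15]
  ]
}}

```text
time: 53.15
eef_pos: [0.523, -0.2332, 0.1645]
tool_rot: [0.001, 0.751, 0.66, 0.0]
wrist_force: [1.0, 0.5, 7.0]
width: 0.245
gripper_force: 45.0
```

```bash
python3 - <<'E'
from h import *
plan(dk(-86.5,51),-7.31,.164)
E
```

```text
pos [ 523.  -233.2  164.5] cur yaw -7.36 turn(z tool) -0.05  x 0.3 y 0.6 z 0.5  j6 -0.50->-0.50? F [1.  0.5 7. ] t 53.1 w 21.6 tilt [ 0.07 -0.06]
```

>>> {"op": "servo_tool", "data": {
  "moves": [
    [[0, 1, 0], [0, 0, 0], 15],
    [[0, 2, 0], [0, 0, 0], 15],
    [[0, 2, 0], [0, 0, 0], 15],
    [[0, 2, 0], [0, 0, 0], 15],
    [[0, 2, 0], [0, 0, 0], 15],
    [[0, 2, 0], [0, 0, 0], 15],
    [[0, 2, 0], [0, 0, 0], 15],
    [[0, 2, 0], [0, 0, 0], 15],
    [[0, 2, 0], [0, 0, 0], 15],
    [[0, 2, 0], [0, 0, 0], 15],
    [[0, 2, 0], [0, 0, 0], 15],
    [[0, 2, 0], [0, 0, 0], 15]
  ]
}}

```text
time: 54.15
eef_pos: [0.5458, -0.2361, 0.1646]
tool_rot: [0.001, 0.751, 0.66, 0.0]
wrist_force: [-0.3, 0.3, 6.9]
width: 0.248
gripper_force: 45.0
```

>>> {"op": "servo_tool", "data": {
  "moves": [
    [[0, 2, 0], [0, 0, 0], 15],
    [[0, 2, 0], [0, 0, 0], 15],
    [[0, 2, 0], [0, 0, 0], 15],
    [[0, 2, 0], [0, 0, 0], 15],
    [[0, 2, 0], [0, 0, 0], 15],
    [[0, 2, 0], [0, 0, 0], 15],
    [[0, 2, 0], [0, 0, 0], 15],
    [[0, 2, 0], [0, 0, 0], 15],
    [[0, 2, 0], [0, 0, 0], 15],
    [[0, 2, 0], [0, 0, 0], 15],
    [[0, 2, 0], [0, 0, 0], 15],
    [[0, 2, 0], [0, 0, 0], 15]
  ]
}}

```text
time: 55.15
eef_pos: [0.5692, -0.2391, 0.1645]
tool_rot: [0.0, 0.751, 0.66, -0.0]
wrist_force: [-3.5, 0.3, 7.5]
width: 0.247
gripper_force: 45.0
```

>>> {"op": "servo_tool", "data": {
  "moves": [
    [[0, 2, 0], [0, 0, 0], 15],
    [[0, 2, 0], [0, 0, 0], 15],
    [[0, 2, 0], [0, 0, 0], 15],
    [[0, 2, 0], [0, 0, 0], 15],
    [[0, 2, 0], [0, 0, 0], 15],
    [[0, 2, 0], [0, 0, 0], 15],
    [[0, 2, 0], [0, 0, 0], 15],
    [[0, 2, 0], [0, 0, 0], 15],
    [[0, 2, 0], [0, 0, 0], 15],
    [[0, 2, 0], [0, 0, 0], 15],
    [[0, 2, 0], [0, 0, 0], 15],
    [[0, 0, 0], [0, 0, 0], 15]
  ]
}}

```text
time: 56.15
eef_pos: [0.5917, -0.242, 0.1648]
tool_rot: [0.001, 0.751, 0.66, 0.0]
wrist_force: [0.5, -0.9, 7.7]
width: 0.248
gripper_force: 45.0
```

>>> {"op": "servo_tool", "data": {
  "moves": [
    [[0, 0, -7], [0, 0, 0], 15],
    [[0, 0, -9], [0, 0, 0], 15],
    [[8, -15, 0], [0, 0, 0], 15],
    [[13, -27, 0], [0, 0, 0], 15],
    [[13.3, -27, 0], [0, 0, 0], 15],
    [[0, 0, 0], [0, 0, 0], 15],
    [[0, 0, 3], [0, 0, 0], 15],
    [[0, 0, 3], [0, 0, 0], 15],
    [[0, 0, 1], [0, 0, 0], 15],
    [[0, 0, 1], [0, 0, 0], 15],
    [[0, 0, 1], [0, 0, 0], 15],
    [[0, 0, 1], [0, 0, 0], 15]
  ]
}}

```text
time: 57.15
eef_pos: [0.5275, -0.1993, 0.17]
tool_rot: [0.0, 0.751, 0.66, 0.0]
wrist_force: [0.1, -1.3, 1.7]
width: 0.248
gripper_force: 45.0
```

>>> {"op": "servo_tool", "data": {
  "moves": [
    [[0, 0, 1], [0, 0, 0], 15],
    [[0, 0, 1], [0, 0, 0], 15],
    [[0, 0, 1], [0, 0, 0], 15],
    [[0, 0, 1], [0, 0, 0], 15],
    [[0, 0, 1], [0, 0, 0], 15],
    [[0, 0, 1], [0, 0, 0], 15],
    [[0, 0, 0], [0, 0, 0], 15]
  ]
}}

```text
time: 57.73
eef_pos: [0.5274, -0.1992, 0.1645]
tool_rot: [0.001, 0.751, 0.66, 0.0]
wrist_force: [0.7, -0.0, 7.1]
width: 0.245
gripper_force: 45.0
```

```bash
python3 - <<'E'
from h import *
plan(dk(-86.5,85),-7.31,.164)
E
```

```text
pos [ 527.4 -199.2  164.5] cur yaw -7.36 turn(z tool) -0.05  x -0.0 y 0.6 z 0.5  j6 -0.44->-0.44? F [ 0.7 -0.   7.1] t 57.7 w 21.6 tilt [ 0.07 -0.05]
```

Same again for racks 3 and 4.

>>> {"op": "servo_tool", "data": {
  "moves": [
    [[0, 1, 0], [0, 0, 0], 15],
    [[0, 2, 0], [0, 0, 0], 15],
    [[0, 2, 0], [0, 0, 0], 15],
    [[0, 2, 0], [0, 0, 0], 15],
    [[0, 2, 0], [0, 0, 0], 15],
    [[0, 2, 0], [0, 0, 0], 15],
    [[0, 2, 0], [0, 0, 0], 15],
    [[0, 2, 0], [0, 0, 0], 15],
    [[0, 2, 0], [0, 0, 0], 15],
    [[0, 2, 0], [0, 0, 0], 15],
    [[0, 2, 0], [0, 0, 0], 15],
    [[0, 2, 0], [0, 0, 0], 15]
  ]
}}

```text
time: 58.73
eef_pos: [0.5502, -0.2021, 0.1646]
tool_rot: [0.001, 0.751, 0.66, 0.0]
wrist_force: [0.1, 1.1, 7.0]
width: 0.246
gripper_force: 45.0
```

>>> {"op": "servo_tool", "data": {
  "moves": [
    [[0, 2, 0], [0, 0, 0], 15],
    [[0, 2, 0], [0, 0, 0], 15],
    [[0, 2, 0], [0, 0, 0], 15],
    [[0, 2, 0], [0, 0, 0], 15],
    [[0, 2, 0], [0, 0, 0], 15],
    [[0, 2, 0], [0, 0, 0], 15],
    [[0, 2, 0], [0, 0, 0], 15],
    [[0, 2, 0], [0, 0, 0], 15],
    [[0, 2, 0], [0, 0, 0], 15],
    [[0, 2, 0], [0, 0, 0], 15],
    [[0, 2, 0], [0, 0, 0], 15],
    [[0, 2, 0], [0, 0, 0], 15]
  ]
}}

```text
time: 59.73
eef_pos: [0.5736, -0.2051, 0.1645]
tool_rot: [0.0, 0.751, 0.66, -0.0]
wrist_force: [-3.3, 0.9, 7.8]
width: 0.244
gripper_force: 45.0
```

>>> {"op": "servo_tool", "data": {
  "moves": [
    [[0, 2, 0], [0, 0, 0], 15],
    [[0, 2, 0], [0, 0, 0], 15],
    [[0, 2, 0], [0, 0, 0], 15],
    [[0, 2, 0], [0, 0, 0], 15],
    [[0, 2, 0], [0, 0, 0], 15],
    [[0, 2, 0], [0, 0, 0], 15],
    [[0, 2, 0], [0, 0, 0], 15],
    [[0, 2, 0], [0, 0, 0], 15],
    [[0, 2, 0], [0, 0, 0], 15],
    [[0, 2, 0], [0, 0, 0], 15],
    [[0, 2, 0], [0, 0, 0], 15],
    [[0, 0, 0], [0, 0, 0], 15]
  ]
}}

```text
time: 60.73
eef_pos: [0.5961, -0.208, 0.1648]
tool_rot: [0.001, 0.751, 0.66, 0.0]
wrist_force: [0.7, -0.2, 6.6]
width: 0.245
gripper_force: 45.0
```

>>> {"op": "servo_tool", "data": {
  "moves": [
    [[0, 0, -7], [0, 0, 0], 15],
    [[0, 0, -9], [0, 0, 0], 15],
    [[8, -15, 0], [0, 0, 0], 15],
    [[13, -27, 0], [0, 0, 0], 15],
    [[13.2, -27, 0], [0, 0, 0], 15],
    [[0, 0, 0], [0, 0, 0], 15],
    [[0, 0, 3], [0, 0, 0], 15],
    [[0, 0, 3], [0, 0, 0], 15],
    [[0, 0, 1], [0, 0, 0], 15],
    [[0, 0, 1], [0, 0, 0], 15],
    [[0, 0, 1], [0, 0, 0], 15],
    [[0, 0, 1], [0, 0, 0], 15]
  ]
}}

```text
time: 61.73
eef_pos: [0.5319, -0.1653, 0.17]
tool_rot: [0.0, 0.751, 0.66, 0.0]
wrist_force: [0.1, 0.2, 2.2]
width: 0.246
gripper_force: 45.0
```

>>> {"op": "servo_tool", "data": {
  "moves": [
    [[0, 0, 1], [0, 0, 0], 15],
    [[0, 0, 1], [0, 0, 0], 15],
    [[0, 0, 1], [0, 0, 0], 15],
    [[0, 0, 1], [0, 0, 0], 15],
    [[0, 0, 1], [0, 0, 0], 15],
    [[0, 0, 1], [0, 0, 0], 15],
    [[0, 0, 0], [0, 0, 0], 15]
  ]
}}

```text
time: 62.32
eef_pos: [0.5318, -0.1653, 0.1645]
tool_rot: [0.001, 0.751, 0.66, 0.0]
wrist_force: [0.3, 0.5, 7.7]
width: 0.243
gripper_force: 45.0
```

```bash
python3 - <<'E'
from h import *
plan(dk(-86.5,119),-7.31,.164)
E
```

```text
pos [ 531.8 -165.3  164.5] cur yaw -7.36 turn(z tool) -0.05  x -0.2 y 0.5 z 0.5  j6 -0.38->-0.38? F [0.3 0.5 7.7] t 62.3 w 21.4 tilt [ 0.08 -0.05]
```

>>> {"op": "servo_tool", "data": {
  "moves": [
    [[0, 1, 0], [0, 0, 0], 15],
    [[0, 2, 0], [0, 0, 0], 15],
    [[0, 2, 0], [0, 0, 0], 15],
    [[0, 2, 0], [0, 0, 0], 15],
    [[0, 2, 0], [0, 0, 0], 15],
    [[0, 2, 0], [0, 0, 0], 15],
    [[0, 2, 0], [0, 0, 0], 15],
    [[0, 2, 0], [0, 0, 0], 15],
    [[0, 2, 0], [0, 0, 0], 15],
    [[0, 2, 0], [0, 0, 0], 15],
    [[0, 2, 0], [0, 0, 0], 15],
    [[0, 2, 0], [0, 0, 0], 15]
  ]
}}

```text
time: 63.32
eef_pos: [0.5545, -0.1681, 0.1646]
tool_rot: [0.001, 0.751, 0.66, 0.0]
wrist_force: [-0.9, -0.6, 6.4]
width: 0.25
gripper_force: 45.0
```

>>> {"op": "servo_tool", "data": {
  "moves": [
    [[0, 2, 0], [0, 0, 0], 15],
    [[0, 2, 0], [0, 0, 0], 15],
    [[0, 2, 0], [0, 0, 0], 15],
    [[0, 2, 0], [0, 0, 0], 15],
    [[0, 2, 0], [0, 0, 0], 15],
    [[0, 2, 0], [0, 0, 0], 15],
    [[0, 2, 0], [0, 0, 0], 15],
    [[0, 2, 0], [0, 0, 0], 15],
    [[0, 2, 0], [0, 0, 0], 15],
    [[0, 2, 0], [0, 0, 0], 15],
    [[0, 2, 0], [0, 0, 0], 15],
    [[0, 2, 0], [0, 0, 0], 15]
  ]
}}

```text
time: 64.32
eef_pos: [0.578, -0.1711, 0.1645]
tool_rot: [0.0, 0.751, 0.66, -0.0]
wrist_force: [-4.1, 0.2, 8.1]
width: 0.246
gripper_force: 45.0
```

>>> {"op": "servo_tool", "data": {
  "moves": [
    [[0, 2, 0], [0, 0, 0], 15],
    [[0, 2, 0], [0, 0, 0], 15],
    [[0, 2, 0], [0, 0, 0], 15],
    [[0, 2, 0], [0, 0, 0], 15],
    [[0, 2, 0], [0, 0, 0], 15],
    [[0, 2, 0], [0, 0, 0], 15],
    [[0, 2, 0], [0, 0, 0], 15],
    [[0, 2, 0], [0, 0, 0], 15],
    [[0, 2, 0], [0, 0, 0], 15],
    [[0, 2, 0], [0, 0, 0], 15],
    [[0, 2, 0], [0, 0, 0], 15],
    [[0, 0, 0], [0, 0, 0], 15]
  ]
}}

```text
time: 65.32
eef_pos: [0.6005, -0.1741, 0.1647]
tool_rot: [0.001, 0.751, 0.66, 0.0]
wrist_force: [0.3, -0.1, 7.7]
width: 0.25
gripper_force: 45.0
```

>>> {"op": "servo_tool", "data": {
  "moves": [
    [[0, 0, -8], [0, 0, 0], 15],
    [[0, 0, -15], [0, 0, 0], 15],
    [[0, 0, -20], [0, 0, 0], 15],
    [[0, 0, -10], [0, 0, 0], 15],
    [[0, 0, -5], [0, 0, 0], 15],
    [[0, 0, 0], [0, 0, -5.8], 15],
    [[0, 0, 0], [0, 0, -5.8], 15],
    [[0, 0, 0], [0, 0, -5.8], 15],
    [[0, 0, 0], [0, 0, -5.9], 15],
    [[0, 0, 0], [0, 0, 0], 15],
    [[0, 0, 0], [0, 0, 0], 15]
  ]
}}

```text
time: 66.23
eef_pos: [0.5997, -0.1737, 0.2211]
tool_rot: [-0.001, 0.603, 0.797, -0.0]
wrist_force: [0.6, 1.4, -2.6]
width: 0.245
gripper_force: 45.0
```

```bash
python3 - <<'E'
from h import *
plan((.4497,.3922),16.0,.113)
g=cam("wrist"); b=blue(g,100); w2=p2w(g,b[:,:2],0.068); print(np.c_[b,((w2[:,:2]-C)@np.c_[EX,EY])*1000].round(1))
g=cam("top"); b=blue(g); b=b[(b[:,0]>320)&(b[:,0]<480)&(b[:,1]>200)]
w2=p2w(g,b[:,:2],0.068); print(np.c_[b[:,:2],((w2[:,:2]-C)@np.c_[EX,EY])*1000].round(1))
E
```

```text
pos [ 599.7 -173.7  221.1] cur yaw 15.77 turn(z tool) -0.23  x 585.4 y 11.8 z 108.1  j6 -0.74->-0.75? F [ 0.6  1.4 -2.6] t 66.2 w 21.6 tilt [-0.07  0.04]
[[ 235.8  301.7  125.   -56.5   27.6]
 [ 195.8  291.2  254.   -89.5   23.3]
 [ 247.9  275.8  659.   -55.1   52.7]
 [ 208.6  259.8  692.   -88.4   53.1]
 [ 253.5  238.   155.5  -61.9   83.9]
 [ 222.7  221.6  758.5  -88.3   86.9]
 [ 320.6  205.9  180.5  -24.   127.4]
 [ 279.8  198.1  759.   -54.6  120.9]
 [ 237.8  181.3  822.   -88.1  120.5]
 [ 539.2   42.2 1357.5   71.3  296.6]]Traceback (most recent call last):
  File "<stdin>", line 5, in <module>
  File "h.py", line 13, in p2w
    u=cv2.undistortPoints(np.array(px,float).reshape(-1,1,2),K(g),g["dist_coeffs"])[:,0]
      ~~~~~~~~~~~~~~~~~~~^^^^^^^^^^^^^^^^^^^^^^^^^^^^^^^^^^^^^^^^^^^^^^^^^^^^^^^^^^
cv2.error: OpenCV(4.12.0) /io/opencv/modules/calib3d/src/undistort.dispatch.cpp:347: error: (-215:Assertion failed) CV_IS_MAT(_src) && CV_IS_MAT(_dst) && (_src->rows == 1 || _src->cols == 1) && (_dst->rows == 1 || _dst->cols == 1) && _src->cols + _src->rows - 1 == _dst->rows + _dst->cols - 1 && (CV_MAT_TYPE(_src->type) == CV_32FC2 || CV_MAT_TYPE(_src->type) == CV_64FC2) && (CV_MAT_TYPE(_dst->type) == CV_32FC2 || CV_MAT_TYPE(_dst->type) == CV_64FC2) in function 'cvUndistortPointsInternal'
```

>>> {"op": "servo_tool", "data": {
  "moves": [
    [[10, 0, 0], [0, 0, -0.2], 15],
    [[22, 0.5, 0], [0, 0, 0], 15],
    [[35, 0.7, 0], [0, 0, 0], 15],
    [[35, 0.7, 0], [0, 0, 0], 15],
    [[35, 0.7, 0], [0, 0, 0], 15],
    [[35, 0.7, 0], [0, 0, 0], 15],
    [[35, 0.7, 0], [0, 0, 0], 15],
    [[35, 0.7, 0], [0, 0, 0], 15],
    [[35, 0.7, 0], [0, 0, 0], 15],
    [[35, 0.7, 0], [0, 0, 0], 15],
    [[35, 0.7, 0], [0, 0, 0], 15],
    [[35, 0.7, 0], [0, 0, 0], 15]
  ]
}}

```text
time: 67.33
eef_pos: [0.4996, 0.1972, 0.2221]
tool_rot: [0.0, 0.601, 0.799, 0.0]
wrist_force: [1.1, 1.1, -2.7]
width: 0.248
gripper_force: 45.0
```

>>> {"op": "servo_tool", "data": {
  "moves": [
    [[35, 0.7, 0], [0, 0, 0], 15],
    [[35, 0.7, 0], [0, 0, 0], 15],
    [[35, 0.7, 0], [0, 0, 0], 15],
    [[35, 0.7, 0], [0, 0, 0], 15],
    [[35, 0.7, 0], [0, 0, 0], 15],
    [[20, 0.5, 0], [0, 0, 0], 15],
    [[8, 0.3, 0], [0, 0, 0], 15],
    [[0, 0, 0], [0, 0, 0], 15],
    [[0, 0, 0], [0, 0, 0], 15],
    [[0, 0, 0], [0, 0, 0], 15]
  ]
}}

```text
time: 68.17
eef_pos: [0.4491, 0.3902, 0.2219]
tool_rot: [0.0, 0.601, 0.799, -0.0]
wrist_force: [0.3, -0.4, -1.6]
width: 0.241
gripper_force: 45.0
```

```bash
python3 - <<'E'
from h import *
plan((.4499,.3923),16.0,.1112)
g=cam("top"); b=blue(g); b=b[(b[:,0]>320)&(b[:,0]<480)&(b[:,1]>200)]
w2=p2w(g,b[:,:2],0.068); print(np.c_[b[:,:2],((w2[:,:2]-C)@np.c_[EX,EY])*1000].round(1))
E
```

```text
pos [449.1 390.2 221.9] cur yaw 16.05 turn(z tool) 0.05  x 1.8 y 1.4 z 110.7  j6 0.24->0.24? F [ 0.3 -0.4 -1.6] t 68.2 w 21.3 tilt [ 0.   -0.02]
[[464.2 275.4 -87.4  18.6]
 [447.3 273.6 -87.4  52.7]
 [430.7 271.6 -87.1  86.4]
 [413.9 269.6 -86.8 120.6]
 [465.4 259.1 -53.7  18.4]
 [448.5 257.3 -53.6  52.6]
 [432.  255.3 -53.2  86.3]
 [415.5 253.4 -53.  120.2]
 [466.5 242.6 -19.3  18.4]
 [449.8 240.8 -19.1  52.4]
 [433.2 239.1 -19.3  86.4]
 [416.6 237.4 -19.3 120.6]]
```

>>> {"op": "servo_tool", "data": {
  "moves": [
    [[1.8, 1.4, 10], [0, 0, 0], 15],
    [[0, 0, 18], [0, 0, 0], 15],
    [[0, 0, 12], [0, 0, 0], 15],
    [[0, 0, 2], [0, 0, 0], 15],
    [[0, 0, 0], [0, 0, 0], 15],
    [[0, 0, 0], [0, 0, 0], 15]
  ]
}}

```text
time: 68.72
eef_pos: [0.4499, 0.3934, 0.1804]
tool_rot: [0.0, 0.601, 0.799, 0.0]
wrist_force: [-0.6, -0.7, -2.0]
width: 0.249
gripper_force: 45.0
```

```bash
python3 - <<'E'
from h import *
plan((.4499,.3923),16.0,.1112)
E
```

```text
pos [449.9 393.4 180.4] cur yaw 16.11 turn(z tool) 0.11  x -1.0 y -0.3 z 69.2  j6 0.24->0.24? F [-0.6 -0.7 -2. ] t 68.7 w 22.0 tilt [0.04 0.02]
```

>>> {"op": "servo_tool", "data": {
  "moves": [
    [[-1, -0.3, 6], [0, 0, 0.1], 15],
    [[0, 0, 8], [0, 0, 0], 15],
    [[0, 0, 10], [0, 0, 0], 15],
    [[0, 0, 10], [0, 0, 0], 15],
    [[0, 0, 10], [0, 0, 0], 15],
    [[0, 0, 10], [0, 0, 0], 15],
    [[0, 0, 8], [0, 0, 0], 15],
    [[0, 0, 3], [0, 0, 0], 15],
    [[0, 0, 0], [0, 0, 0], 15],
    [[0, 0, 0], [0, 0, 0], 15]
  ]
}}

```text
time: 69.55
eef_pos: [0.4496, 0.3925, 0.1151]
tool_rot: [0.0, 0.602, 0.799, 0.0]
wrist_force: [-0.3, 0.5, -1.9]
width: 0.243
gripper_force: 45.0
```

>>> {"op": "servo_tool", "data": {
  "moves": [
    [[0, 0, 1.5], [0, 0, 0], 15],
    [[0, 0, 1.5], [0, 0, 0], 15],
    [[0, 0, 1], [0, 0, 0], 15],
    [[0, 0, 0], [0, 0, 0], 15],
    [[0, 0, 0], [0, 0, 0], 15]
  ]
}}

```text
time: 69.97
eef_pos: [0.4496, 0.3926, 0.1113]
tool_rot: [0.0, 0.601, 0.799, 0.0]
wrist_force: [-1.3, 0.4, 1.5]
width: 0.248
gripper_force: 45.0
```

>>> {"op": "servo_tool", "data": {
  "moves": [
    [[0, 0, 0], [0, 0, 0], 30],
    [[0, 0, 0], [0, 0, 0], 45],
    [[0, 0, 0], [0, 0, 0], 60],
    [[0, 0, 0], [0, 0, 0], 60],
    [[0, 0, -20], [0, 0, 0], 60],
    [[0, 0, -35], [0, 0, 0], 60],
    [[0, 0, -40], [0, 0, 0], 60],
    [[0, 0, -35], [0, 0, 0], 60],
    [[-30, 0, 0], [0, 0, 0], 60],
    [[-35, 0, 0], [0, 0, 0], 60],
    [[-10, 0, 0], [0, 0, 0], 60],
    [[0, 0, 0], [0, 0, 0], 60]
  ]
}}

```text
time: 70.97
eef_pos: [0.4709, 0.3186, 0.241]
tool_rot: [0.0, 0.603, 0.798, -0.0]
wrist_force: [-0.9, 0.8, -0.4]
width: 0.68
gripper_force: 0.0
```

```bash
python3 - <<'E'
from h import *
plan((.4499,.3923),16.0,.1112)
w=cam("wrist")["frame"]
g=cam("top"); im=g["frame"]; b=blue(g); b=b[(b[:,0]>320)&(b[:,0]<480)&(b[:,1]>200)]
w2=p2w(g,b[:,:2],0.068); print(((w2[:,:2]-C)@np.c_[EX,EY]*1000).round(1).tolist())
a=cv2.resize(w[40:280,220:580],(390,260)); t=cv2.resize(im[200:335,335:490],(390,340)); 
cv2.imwrite("pics/end.png",np.vstack([a,t]))
E
```

```text
pos [470.9 318.6 241. ] cur yaw 15.87 turn(z tool) -0.13  x 76.7 y 0.1 z 129.8  j6 0.11->0.11? F [-0.9  0.8 -0.4] t 71.0 w 59.9 tilt [ 0.   -0.01]
[[-87.4, 18.6], [-87.3, 52.7], [-87.1, 86.4], [-86.8, 120.6], [-53.7, 18.4], [-53.6, 52.7], [-53.2, 86.4], [-53.0, 120.2], [-19.3, 18.4], [-19.2, 52.4], [-19.3, 86.4], [-19.2, 120.5]]
```

View pics/end.png

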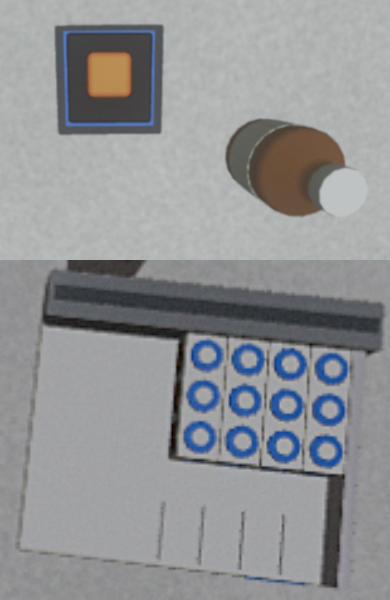

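The final picture shows the roller seated in its holder, at (110,75) in the crop. The four racks are flush in the corner, with their caps at (190–345, 355–455). Handing in.

```bash
python3 -c "
from plant import job_done
print(job_done())"
```

```text
the job is handed in; nothing more can be done
None
```

I handed the job in at about 71 s: all four racks are flush in the corner (one was knocked aside mid-run and I pushed it back). I rolled every cap once at about 9 N, judging them home from the force and height readings, then hung the roller back in its holder; the bottle and jar were left alone.

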